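# Set up a camshaft on V-blocks for a run-out check

### The arm

A 6-joint arm with a two-finger parallel gripper is mounted at the origin on the work surface. World frame = base frame: x ahead of the robot, y to its left, z up, the work surface at z = 0. Lengths are in m, angles in rad, forces in N, time in s.
With the tool pointing down it reaches from about 0.425 to 0.925 m from the base axis. Payload 12.5 kg.
Tool frame: the origin (TCP) lies at the very end of the fingers, on their centre line; the grasp point (between the pads) lies 19 mm behind it; z points along the fingers, y is the direction in which the jaws open and shut (so a half turn about z gives the same grasp; the last joint's range is limited). The gripper opens to 85 mm and grips with 20 to 120 N. Pads are 22 mm wide; open, the fingers measure 114 mm over their backs; the gripper's body (76 mm by 85 mm) begins 54 mm behind the grasp point. The pads swing forward as they close: fully open they stand 13 mm farther back than shut.
Start: joints at [1.101, 0.491, 1.559, -0, 1.092, -0.106], TCP at [0.222, 0.584, 0.205] pointing down, gripper open.
Joint ranges: [-3.1, 3.1], [-0.84, 2.19], [0.05, 2.79], [-1.13, 4.28], [0.06, 2.93], [-2.69, 2.69]. Speed limits (rad/s): [2.22, 2.22, 2.79, 3.14, 3.14, 3.14].

### API

Orientations are given as a rotation vector (axis times angle).
In Python, from plant import telemetry, grab_frame, camera_info, ticket, models gives the robot as it stands.
- The arm moves only by the tool move_arm, never from a script. Its argument "plan" is a list of rows, each a list of 7 numbers: the shift along the tool's x, y, z in m, then the turn, a rotation vector about the tool's x, y, z in degrees, then the opening, from -1 (shut) to 1 (fully open). In form: [[x, y, z, wx, wy, wz, gripper], ...]. A call has 1 to 10 rows; each row shifts and turns the commanded pose from where the row before left it, along the tool's axes as they then stand; what a row does not reach is not made up. A row lasts 1/8 s, in which the tool goes at most 62.5 mm and 10.7 degrees, less where a joint would pass 70% of its speed; a pose out of reach is approached as far as the arm can. A call is refused whole if a number of a shift passes 0.0625 or a number of a turn 10.7, either way. A call with a gripper value outside its range is refused whole. The fingers move at their own pace and stop on an object; the grip force is fixed at half the most. Time passes only in rows, so rows that do not move let the fingers close. It gives the time, the measured TCP pose, the force and the opening at its end, in the units of the state.
- telemetry.get_obs(): the state, without advancing time (a new reading comes with each control period).
- grab_frame(name): name is "side" or "top" or "wrist"; returns (picture, depth): 480x640x3 uint8, red, green, blue; 480x640 float32, m along the optical axis (not along the pixel's ray), 0 where there is no reading.
- camera_info(name): a dict with "intrinsics" (3x3 intrinsics, pixels), "k1" (the pictures are not rectified: a ray, as slopes to the right and down, at radius r is drawn at 1 + k1 r^2 times it, then the intrinsics apply), "cam_to_world" (4x4, takes a point from camera to world coordinates). Camera axes: x right, y down, z forward; pixel columns grow to the right and rows downward; lengths in m; the calibration is good to about 2 mm. A picture is of the moment at which its call begins: read the wrist's pose just before it. camera_info takes no time and is no camera call; for the wrist camera it gives the pose at the moment of the call.
- ticket.sign_off(): hands the job in, once; it reports no verdict.
Trained networks look in the newest picture that a camera, given by its name, has taken for a name from the list of things; names that differ only in an ending like _2 or _b are one class to them, and where a whole thing is asked for, a point or a joint stands for the part that bears it (a point fixed in the world has none). Each returns a list of dicts, best first, with "conf" (0 to 1); they miss things now and then, are a little off and sometimes report something else, mostly with a low value. They report only what shows in the picture. A call takes as long as a camera call.
- models.spot_in(camera, target): "location" ([x, y, z] in m, in world coordinates, good to about 4 mm: the middle of the surface that is visible of it).
- models.cut_out(camera, target): "pixels" (480x640 bool, what is visible of it).
The state is a dict: "t": time; "joint_pos": joint angles; "qd": joint speeds; "effort": joint torques, N m; "ee_pos": TCP position; "orientation": TCP orientation; "force": force on the tool from outside, world axes, zero at the start; "moment": the same for the moment, N m; "opening": finger opening in m.
Only numpy, scipy, OpenCV 4.12 (cv2) and the standard library are available. Lean on these libraries where they do the work, as an engineer would, in place of code of your own. Each camera call takes 0.05 s, during which the arm holds its last target.

### The job

Set up the camshaft for a run-out check on the surface plate: first stand the two V-blocks on the plate, upright and in line with the pin of the end stop, spaced so that one will carry each end journal of the shaft. Then lay the camshaft level in both Vs with its plain nose towards the end stop, in line with the pin and less than a finger's width (16 mm) short of it. Last, stand the dial gauge on the plate behind the shaft (the side away from the robot), between the V-blocks, with its plunger pressing on the top of the middle journal; leave the slip-gauge case and the oil bottle alone and do not tip the gauge over.

Things in the scene. Friction and masses are not known exactly. Their poses are not given: they have to be found in the camera images.
- vblock_a_mid (a point): One of two identical, interchangeable steel V-blocks, loose, upright on the 4 mm rubber mat at the start: 50 mm (its x) by 24 mm (its y) by 45 mm high, about 0.34 kg. The 90-degree V in its top runs along its y, mouth 32 mm wide, 16 mm deep; a 24 mm journal lies in it with its axis 46 mm above the block's underside. This point: the block's centre, 22.5 mm above its underside; z up.
- vblock_b_mid (a point): The other V-block, the same in every respect. This point is its centre, 22.5 mm above its underside; its V runs along its y.
- cam_mid (a point): Camshaft, 208 mm, 0.42 kg, loose in a plywood cradle, axis 60 mm above the bench. Point: on the axis at mid-length; x runs along it to the plain nose (19 mm dia, ends at +104); roll arbitrary. Ground journals 24 mm dia: middle -17 to +17 mm (grasp here), ends centred at +70 and -70, 28 long. Lobes (radius to 17) 21 to 47 mm either side of the middle. Other end, -94 to -104: drive flange, 40 mm disc.
- gauge_grip (a point): Dial gauge on a stand, loose, 0.75 kg, on the 4 mm mat at the start: base 60 x 60 x 32 mm; column 20 mm (its x) by 14 mm (its y) from the base's middle up to 179 mm, bare above 116. Point: on the column's axis 150 mm above the base's underside; grasp here from above. At 105 mm an arm reaches along its -x to the dial (40 mm dia, 85 mm from the column, top at 133 mm), the plunger below it. z up.
- gauge_foot (a point): Underside of the gauge plunger's flat round foot (10 mm dia): 85 mm from the column along the stand's -x; when free, 55 mm above the underside of the stand's base. With the shaft in the V-blocks on the plate the middle journal's top is 58 mm above the plate, so the foot is pushed up 3 mm when the stand is set straight down over it.
- plunger (a joint): Travel of the gauge plunger (m): 0 when free, growing as its foot is pushed up, at most 0.008; light spring, about 1 N at 3 mm.
- plate: Ground steel surface plate, fixed: 220 mm (its x, away from the robot) by 360 mm (its y) by 20 mm thick. Origin at the centre of its underside, on the bench (height 0); its top is 20 mm up.
- stop: End stop, fixed on the plate near its left or right end: iron foot 66 mm (its x) by 36 mm (its y) by 12 mm, upright 38 mm wide and 62 mm tall, and a 12 mm steel pin through it along its y, ends 18 mm either side of the centre, axis 46 mm above the plate. Same from both sides. Origin: centre of the foot's underside, on the plate's top; axes turned as the plate's.
- case: Bystander: small closed wooden slip-gauge case, 46 x 34 x 22 mm, loose, on the plate near the end opposite the stop. Origin at the centre of its underside. Must not be moved.
- oiler: Bystander: grey oil bottle with a thin spout, 42 mm diameter, 125 mm tall, loose, on the bench to the left of the work. Origin at the centre of its underside. Must not be moved.

How it is judged:
By the outcome, as a careful person would: the job done as asked, in the order asked, and still so for the second after the job is handed in, with the robot touching nothing.
It also fails if it takes over 112 s, if anything falls off the work surface, if the arm or the gripper's body presses on something with over 40 N, if the wrist force passes 120 N, or if a joint passes its speed limit or range.

## Working session

There is one attempt and no reset: what is moved stays moved. The work goes in short steps, Python scripts to look and compute and a tool call to move; the robot and the scene stay as the last step left them, time stands still between calls to the robot, and variables do not carry over. Pictures are saved under pics/ and viewed, and the job is handed in when it is done.

Besides the shell and the picture viewer there is one more tool, called as name(argument=value, ...) on one line, values as JSON. move_arm: Moves the arm, as the interface text tells. Its arguments: {"type":"object","properties":{"plan":{"type":"array"}},"required":["plan"]}

```bash
ls; mkdir -p pics; cat > h.py <<'E'
import numpy as np, cv2
from plant import telemetry, grab_frame, camera_info, ticket, models
def save(name,fn):
    im,d=grab_frame(name); cv2.imwrite('pics/'+fn,im[:,:,::-1]); np.save('pics/'+fn[:-4]+'_d.npy',d); return im,d
def cloud(name,d,info=None):
    c=info or camera_info(name); K=np.array(c['intrinsics']); T=np.array(c['cam_to_world']); k=c['k1']
    v,u=np.mgrid[0:480,0:640]
    x=(u-K[0,2])/K[0,0]; y=(v-K[1,2])/K[1,1]
    rd=np.hypot(x,y); r=rd.copy()
    for _ in range(15): r=rd/(1+k*r*r)
    s=np.where(rd>0,r/np.maximum(rd,1e-9),1)
    P=np.stack([x*s*d,y*s*d,d],-1)
    return P@T[:3,:3].T+T[:3,3]
E
python3 - <<'E'
from h import *
o=telemetry.get_obs(); print({k:np.round(v,3) for k,v in o.items()})
for n in ['top','side','wrist']:
    im,d=save(n,n+'0.png'); c=camera_info(n); print(n,np.round(c['cam_to_world'],3).tolist(),np.round(c['intrinsics'],1).tolist(),c['k1'])
E
```

```text
pics
{'t': np.float64(0.0), 'joint_pos': array([ 1.101,  0.492,  1.559,  0.   ,  1.092, -0.106]), 'qd': array([ 0.   , -0.   ,  0.   ,  0.002,  0.001,  0.001]), 'effort': array([ 1.0000e-03, -6.1843e+01, -2.6161e+01, -0.0000e+00,  4.0000e-03,
        0.0000e+00]), 'ee_pos': array([0.222, 0.584, 0.204]), 'orientation': array([-5.680e-01, -3.089e+00,  2.000e-03]), 'force': array([ 1.05 , -1.546,  0.354]), 'moment': array([-0.003,  0.008, -0.008]), 'opening': np.float64(0.085)}
top [[-0.027, -0.999, 0.034, 0.443], [-1.0, 0.027, 0.011, 0.078], [-0.012, -0.033, -0.999, 1.124], [0.0, 0.0, 0.0, 1.0]] [[502.0, 0.0, 323.7], [0.0, 502.0, 241.8], [0.0, 0.0, 1.0]] -0.02528958025859423
side [[-0.848, -0.317, 0.425, -0.088], [-0.53, 0.506, -0.68, 1.014], [0.001, -0.802, -0.597, 0.922], [0.0, 0.0, 0.0, 1.0]] [[543.1, 0.0, 313.2], [0.0, 543.1, 241.7], [0.0, 0.0, 1.0]] -0.11300836225619255
wrist [[0.355, 0.903, 0.242, 0.161], [0.935, -0.342, -0.095, 0.609], [-0.003, 0.26, -0.965, 0.373], [0.0, 0.0, 0.0, 1.0]] [[351.3, 0.0, 325.0], [0.0, 351.3, 246.5], [0.0, 0.0, 1.0]] -0.03312098208161529
```

View pics/top0.png

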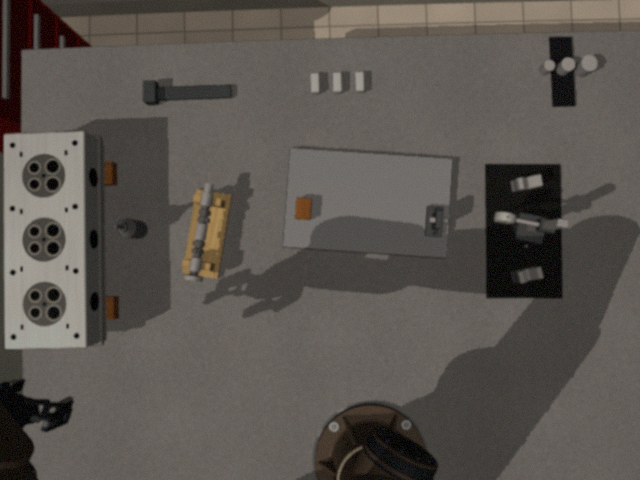

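View pics/side0.png

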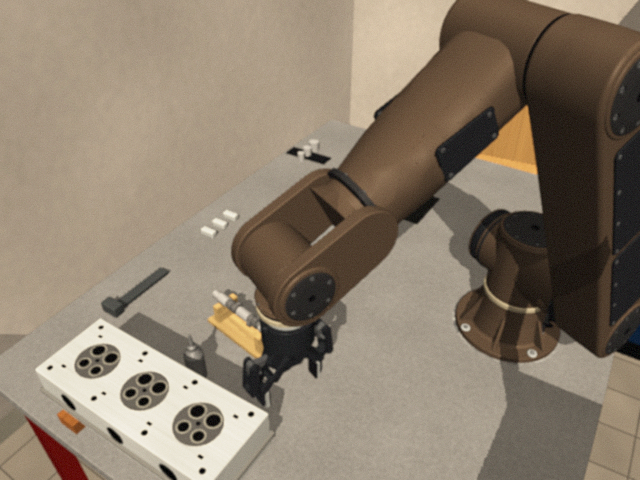

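View pics/wrist0.png

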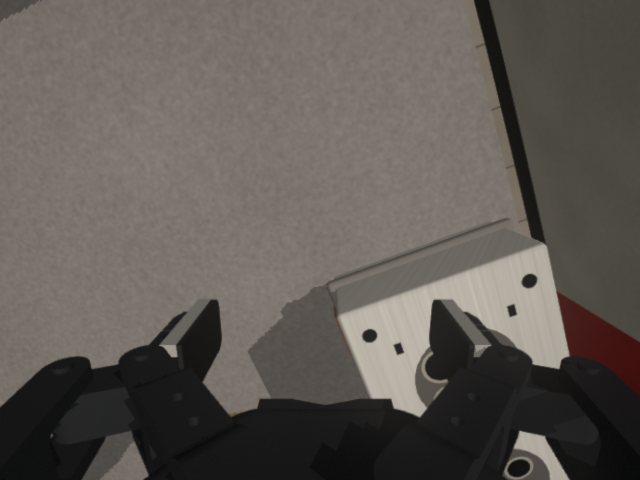

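```bash
python3 - <<'E'
from h import *
masks={}
for n in ['top','side']:
    im,d=save(n,n+'1.png'); P=cloud(n,d)
    for t in ['vblock_a_mid','cam_mid','gauge_grip','plate','stop','case','oiler']:
        for i,r in enumerate(models.cut_out(n,t)):
            m=r['pixels']; masks[f'{n}_{t}_{i}']=m
            vs,us=np.where(m); q=P[m&(d>0)]
            print(n,t,i,round(r['conf'],2),m.sum(),'px',us.min(),us.max(),vs.min(),vs.max(),'P',np.round(q.min(0),3),np.round(q.max(0),3),np.round(np.median(q,0),3))
np.savez('masks0.npz',**masks)
E
```

```text
top vblock_a_mid 0 0.81 378 px 511 542 267 282 P [ 0.379 -0.393  0.002] [ 0.413 -0.321  0.055] [ 0.398 -0.347  0.043]
top cam_mid 0 0.75 1021 px 185 211 183 280 P [0.405 0.325 0.008] [0.61  0.391 0.083] [0.5   0.351 0.071]
top gauge_grip 0 0.59 1345 px 495 567 212 246 P [ 0.459 -0.446 -0.002] [ 0.533 -0.257  0.187] [ 0.5   -0.348  0.083]
top plate 0 0.72 15512 px 283 451 148 258 P [ 0.437 -0.196 -0.002] [0.691 0.181 0.038] [ 0.569 -0.006  0.021]
top stop 0 0.57 559 px 425 446 206 236 P [ 0.486 -0.176  0.017] [ 0.552 -0.131  0.088] [ 0.517 -0.146  0.036]
top case 0 0.91 357 px 294 311 197 219 P [0.53  0.115 0.017] [0.58  0.154 0.049] [0.554 0.133 0.043]
top case 1 0.28 15677 px 282 451 148 259 P [ 0.435 -0.196 -0.004] [0.694 0.184 0.083] [ 0.568 -0.006  0.021]
top case 2 0.21 389 px 511 542 267 282 P [ 0.379 -0.375  0.002] [ 0.413 -0.321  0.055] [ 0.398 -0.348  0.043]
top oiler 0 0.74 580 px 115 148 218 239 P [ 0.499  0.484 -0.004] [0.547 0.563 0.126] [0.519 0.497 0.071]
side cam_mid 0 0.82 596 px 213 260 291 331 P [0.449 0.326 0.05 ] [0.611 0.374 0.081] [0.526 0.35  0.07 ]
side oiler 0 0.62 620 px 183 207 335 377 P [ 0.499  0.429 -0.002] [0.607 0.529 0.129] [0.512 0.511 0.071]
```

```bash
python3 - <<'E'
import cv2,numpy as np
im=cv2.imread('pics/top1.png')
a=cv2.resize(im[170:300,165:250],None,fx=4.5,fy=4.5,interpolation=cv2.INTER_CUBIC)
b=cv2.resize(im[160:305,480:580],None,fx=4,fy=4,interpolation=cv2.INTER_CUBIC)
h=max(a.shape[0],b.shape[0]); 
a=cv2.copyMakeBorder(a,0,h-a.shape[0],0,0,0);b=cv2.copyMakeBorder(b,0,h-b.shape[0],0,0,0)
o=np.hstack([a,b]);print(o.shape);cv2.imwrite('pics/crop1.png',np.clip(o*1.6,0,255).astype(np.uint8))
E
```

```text
(585, 782, 3)
```

View pics/crop1.png

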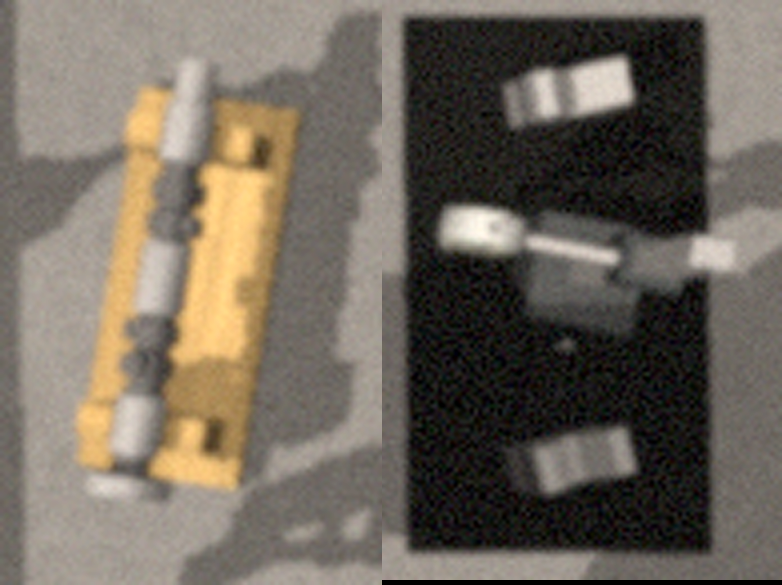

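```bash
cat >> h.py <<'E'
from scipy.spatial.transform import Rotation as Ro
def tool(o=None):
    o=o or telemetry.get_obs(); R=Ro.from_rotvec(o['orientation']).as_matrix(); return np.array(o['ee_pos']),R
def ang(v): return np.degrees(np.arctan2(v[1],v[0]))
def mrect(q):
    (c,s,a)=cv2.minAreaRect((q[:,:2]*1000).astype(np.float32)); return np.round(c,1),np.round(s,1),round(a,2)
E
python3 - <<'E'
from h import *
p,R=tool(); print(p,R.round(3).tolist(),'x',ang(R[:,0]),'y',ang(R[:,1]))
d=np.load('pics/top1_d.npy'); P=cloud('top',d); M=np.load('masks0.npz')
m=M['top_plate_0']; q=P[m]; q=q[(abs(q[:,2]-.02)<.006)]; print('plate',mrect(q),len(q), np.median(q[:,2]))
m=M['top_cam_mid_0']; q=P[m]; q=q[q[:,2]>.045]; 
print('cam',mrect(q)); c=q[:,:2].mean(0); u,s,vt=np.linalg.svd(q[:,:2]-c); print(c,ang(vt[0]))
for n,(r0,r1,c0,c1) in {'bn':(262,288,500,550),'bf':(168,196,500,550)}.items():
    q=P[r0:r1,c0:c1].reshape(-1,3); q=q[(q[:,2]>.03)&(q[:,2]<.07)]; print(n,mrect(q),q.mean(0),len(q))
q=P[200:260,485:575].reshape(-1,3)
for lo,hi in [(.02,.06),(.09,.12),(.12,.15),(.15,.22)]:
    w=q[(q[:,2]>lo)&(q[:,2]<hi)]; print('g',lo,hi,len(w),mrect(w) if len(w)>3 else '',w.mean(0) if len(w) else '')
q=P[200:245,418:455].reshape(-1,3)
for lo,hi in [(.025,.042),(.055,.09),(.075,.09)]:
    w=q[(q[:,2]>lo)&(q[:,2]<hi)]; print('stop',lo,hi,len(w),mrect(w) if len(w)>3 else '',w.mean(0))
w=P[M['top_case_0']]; w=w[w[:,2]>.035]; print('case',mrect(w))
E
```

```text
[0.22238597 0.58412307 0.20493794] [[-0.935, 0.356, 0.0], [0.356, 0.935, 0.0], [0.0, 0.0, -1.0]] x 159.15432307231313 y 69.15432303920501
plate (array([565.2,  -7.6]), array([362.1, 222.8]), 84.55) 15117 0.021120352685735533
cam (array([479.8, 219.7]), array([291.7, 206.9]), 77.71)
[0.50228132 0.34878481] 169.8524472675301
bn (array([ 397.1, -348. ]), array([25. , 52.4]), 12.17) [ 0.39754842 -0.34730194  0.04465443] 308
bf (array([ 595.8, -355. ]), array([24.2, 52. ]), 8.6) [ 0.59602825 -0.35467064  0.04447639] 287
g 0.02 0.06 635 (array([ 493.7, -357.6]), array([59.9, 72.3]), 78.82) [ 0.49321255 -0.35225496  0.03609465]
g 0.09 0.12 246 (array([ 506.1, -321.8]), array([131.4,  26.3]), 78.72) [ 0.50534212 -0.31897339  0.11328302]
g 0.12 0.15 278 (array([ 508. , -322.8]), array([128.2,  25.9]), 75.55) [ 0.50723605 -0.31471828  0.12827979]
g 0.15 0.22 160 (array([ 498.6, -359.4]), array([21.5, 14.8]), 77.59) [ 0.49846165 -0.35645496  0.17606629]
stop 0.025 0.042 331 (array([ 515.6, -151.2]), array([65.7, 93.1]), 89.72) [ 0.51639203 -0.1456173   0.03261244]
stop 0.055 0.09 223 (array([ 519.2, -150.6]), array([33.4, 34.7]), 43.34) [ 0.51900596 -0.14921318  0.07739952]
stop 0.075 0.09 138 (array([ 518.9, -155. ]), array([23.3, 37.5]), 85.05) [ 0.51926688 -0.15060892  0.08257981]
case (array([553.6, 133.9]), array([34.4, 47.6]), 84.56)
```

```bash
cat >> h.py <<'E'
def rows(x,y,z,yaw,g,n=None):
    """compact plan: per-row shift & turn to target (tool down), corrected for tilt"""
    p,R=tool(); t=np.array([x,y,z])
    a=np.radians(yaw); Rt=np.array([[-np.sin(a),np.cos(a),0],[np.cos(a),np.sin(a),0],[0,0,-1]])
    rv=Ro.from_matrix(R.T@Rt).as_rotvec(degrees=True)
    if n is None: n=int(max(np.ceil(np.linalg.norm(t-p)/.058),np.ceil(np.linalg.norm(rv)/10.6),1))
    pc,Rc=p.copy(),R.copy(); out=[]
    for i in range(n):
        s=Rc.T@((p+(t-p)*(i+1)/n)-pc); s=s.round(4); w=(rv/n).round(2)
        out.append([*s.tolist(),*w.tolist(),g]); pc=pc+Rc@s; Rc=Rc@Ro.from_rotvec(w,degrees=True).as_matrix()
    for i in range(0,n,10): print(str(out[i:i+10]))
    print('end',pc.round(4),ang(Rc[:,1]).round(2),'n',n)
E
python3 -c "
from h import *
rows(.50,.36,.32,79.85,1)"
```

```text
[[-0.0485, -0.0158, -0.0164, 0.0, 0.0, -1.53, 1], [-0.048, -0.0171, -0.0165, 0.0, 0.0, -1.53, 1], [-0.0475, -0.0184, -0.0164, 0.0, 0.0, -1.53, 1], [-0.0471, -0.0196, -0.0165, 0.0, 0.0, -1.53, 1], [-0.0464, -0.0209, -0.0164, 0.0, 0.0, -1.53, 1], [-0.046, -0.0221, -0.0164, 0.0, 0.0, -1.53, 1], [-0.0453, -0.0233, -0.0165, 0.0, 0.0, -1.53, 1]]
end [0.5  0.36 0.32] 79.86 n 7
```

move_arm(plan=[[-0.048,-0.016,-0.017,0,0,-1.5,1],[-0.048,-0.017,-0.017,0,0,-1.5,1],[-0.047,-0.018,-0.016,0,0,-1.5,1],[-0.047,-0.02,-0.016,0,0,-1.5,1],[-0.046,-0.021,-0.016,0,0,-1.5,1],[-0.046,-0.022,-0.016,0,0,-1.5,1],[-0.045,-0.023,-0.016,0,0,-1.6,1],[0,0,0,0,0,0,1]])

```text
t: 1.95
ee_pos: [0.5005, 0.3583, 0.3198]
orientation: [0.286, 3.127, 0.001]
force: [-1.0, 0.2, -0.1]
opening: 0.0852
```

```bash
python3 - <<'E'
from h import *
info=camera_info('wrist'); p,R=tool(); print(p,ang(R[:,1]))
im,d=save('wrist','w1.png'); np.save('w1_T.npy',info['cam_to_world'])
P=cloud('wrist',d,info)
r=models.cut_out('wrist','cam_mid')
for x in r: print(x['conf'],x['pixels'].sum())
m=r[0]['pixels']&(d>0); q=P[m]; q=q[(q[:,2]>.055)&(q[:,2]<.09)]; c=q[:,:2].mean(0); vt=np.linalg.svd(q[:,:2]-c)[2]; print(c,ang(vt[0]),q[:,2].max())
t=(q[:,:2]-c)@vt[0]; s=(q[:,:2]-c)@vt[1]
for a in np.arange(-.12,.12,.008):
    k=(t>a)&(t<a+.008)
    if k.sum()>5: print(round(a,3),k.sum(),np.round([s[k].min(),s[k].max(),np.percentile(q[k,2],97)],4))
E
```

```text
[0.50048819 0.35830971 0.31976856] 79.55908072566545
0.59 3130
[0.49991038 0.35251785] -11.131187880983282 0.0806967385304947
-0.096 161 [-0.0184  0.0183  0.0796]
-0.088 191 [-0.0185  0.0184  0.0788]
-0.08 101 [-0.0104  0.0093  0.0703]
-0.072 140 [-0.0119  0.0106  0.0716]
-0.064 136 [-0.0119  0.0107  0.0714]
-0.056 131 [-0.0105  0.0109  0.0715]
-0.048 104 [-0.0092  0.0109  0.0713]
-0.04 126 [-0.0103  0.0111  0.0763]
-0.032 114 [-0.0103  0.0112  0.076 ]
-0.024 132 [-0.0116  0.0138  0.0714]
-0.016 122 [-0.0115  0.0139  0.0717]
-0.008 129 [-0.0116  0.0104  0.0715]
0.0 125 [-0.0116  0.0105  0.0714]
0.008 110 [-0.0116  0.0094  0.0718]
0.016 116 [-0.0115  0.0095  0.0719]
0.024 110 [-0.0137  0.0096  0.0715]
0.032 137 [-0.0137  0.011   0.0724]
0.04 103 [-0.0124  0.0111  0.0719]
0.048 111 [-0.0101  0.0112  0.0718]
0.056 77 [-0.0088  0.01    0.0715]
0.064 109 [-0.0101  0.0102  0.0717]
0.072 101 [-0.0101  0.0103  0.0714]
0.08 103 [-0.01    0.0117  0.0714]
0.088 90 [-0.01    0.0118  0.0714]
0.096 85 [-0.0089  0.0094  0.0689]
0.104 88 [-0.0089  0.0095  0.0696]
0.112 24 [-0.0089  0.0095  0.0683]
```

View pics/w1.png

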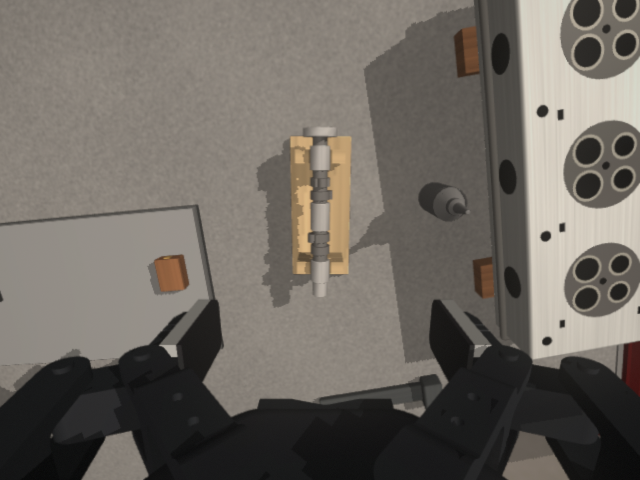

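```bash
python3 -c "
from h import *
rows(.52,-.06,.32,-5.45,1)"
```

```text
[[-0.0108, -0.0455, -0.0001, -0.0, -0.0, 9.46, 1], [-0.0181, -0.0431, -0.0002, -0.0, -0.0, 9.46, 1], [-0.0249, -0.0395, -0.0001, -0.0, -0.0, 9.46, 1], [-0.0311, -0.0349, -0.0002, -0.0, -0.0, 9.46, 1], [-0.0364, -0.0293, -0.0001, -0.0, -0.0, 9.46, 1], [-0.0407, -0.023, -0.0002, -0.0, -0.0, 9.46, 1], [-0.0439, -0.0159, -0.0001, -0.0, -0.0, 9.46, 1], [-0.046, -0.0085, -0.0002, -0.0, -0.0, 9.46, 1], [-0.0467, -0.0008, -0.0001, -0.0, -0.0, 9.46, 1]]
end [ 0.52 -0.06  0.32] -5.46 n 9
```

move_arm(plan=[[-0.011,-0.0455,0,0,0,9.45,1],[-0.018,-0.043,0,0,0,9.45,1],[-0.025,-0.0395,0,0,0,9.45,1],[-0.031,-0.035,0,0,0,9.45,1],[-0.0365,-0.0295,0,0,0,9.45,1],[-0.041,-0.023,0,0,0,9.45,1],[-0.044,-0.016,0,0,0,9.45,1],[-0.046,-0.0085,0,0,0,9.45,1],[-0.0465,-0.001,0,0,0,9.45,1],[0,0,0,0,0,0,1]])

```text
t: 3.3
ee_pos: [0.5205, -0.0612, 0.3184]
orientation: [-2.325, -2.112, 0.001]
force: [-1.1, -0.0, 0.0]
opening: 0.0854
```

```bash
python3 - <<'E'
from h import *
info=camera_info('wrist'); p,R=tool(); print(p,ang(R[:,1]))
im,d=save('wrist','w2.png'); np.save('w2_T.npy',info['cam_to_world'])
P=cloud('wrist',d,info); np.save('w2_P.npy',P)
for t in ['plate','stop','case']:
    r=models.cut_out('wrist',t)
    for x in r[:2]:
        m=x['pixels']&(d>0); q=P[m]; print(t,x['conf'],m.sum(),q.min(0).round(3),q.max(0).round(3)); 
        for lo,hi in [(.016,.024),(.028,.036),(.038,.046),(.06,.076),(.078,.09)]:
            w=q[(q[:,2]>lo)&(q[:,2]<hi)]
            if len(w)>30: print(lo,hi,len(w),mrect(w),w.mean(0).round(4))
    if r: np.save('w2_'+t+'.npy',r[0]['pixels'])
E
```

```text
[ 0.52046192 -0.06117492  0.31836098] -5.501367784703361
plate 0.59 45054 [ 0.443 -0.198 -0.002] [0.693 0.179 0.023]
0.016 0.024 44944 (array([567.3,  -9.2]), array([359.3, 220.5]), 84.5) [0.5706 0.0088 0.019 ]
stop 0.71 1508 [ 0.487 -0.185  0.018] [ 0.554 -0.131  0.083]
0.016 0.024 33 (array([ 519., -159.]), array([51.1, 63.3]), 83.96) [ 0.5145 -0.139   0.0217]
0.028 0.036 682 (array([ 520.8, -150.6]), array([34.6, 65. ]), 84.54) [ 0.5207 -0.1453  0.0314]
0.038 0.046 34 (array([ 525.3, -146.3]), array([ 4.9, 44.7]), 78.41) [ 0.521  -0.145   0.0413]
0.06 0.076 240 (array([ 519.8, -150.2]), array([32.7, 32.9]), 44.28) [ 0.5211 -0.1461  0.0692]
0.078 0.09 346 (array([ 520.4, -151.4]), array([14.1, 37.1]), 84.72) [ 0.5205 -0.151   0.081 ]
case 0.94 1483 [0.533 0.114 0.017] [0.581 0.159 0.043]
0.016 0.024 56 (array([557.3, 136.6]), array([42.1, 48.1]), 84.5) [0.5513 0.1321 0.021 ]
0.028 0.036 64 (array([552.6, 117.2]), array([12.6, 47.5]), 68.23) [0.5531 0.1163 0.0323]
0.038 0.046 1294 (array([556.1, 132.8]), array([34.3, 46. ]), 85.47) [0.5563 0.1326 0.0407]
```

View pics/w2.png

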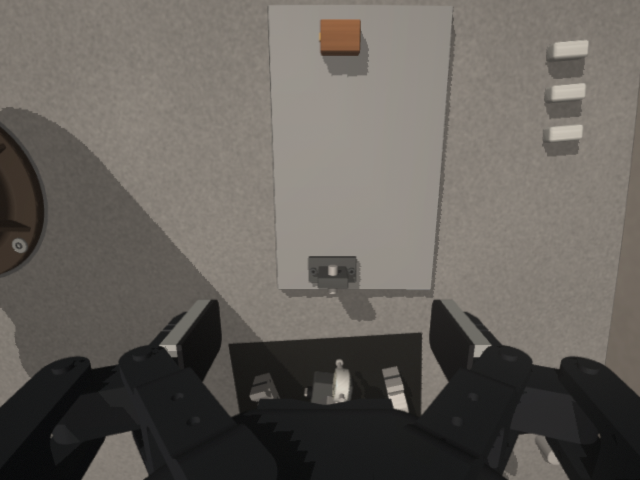

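```bash
python3 -c "
from h import *
rows(.50,-.35,.33,-81,1)"
```

```text
[[-0.0365, 0.0007, -0.0014, -0.0, -0.0, 9.48, 1], [-0.0359, 0.0067, -0.0014, -0.0, -0.0, 9.48, 1], [-0.0343, 0.0125, -0.0014, -0.0, -0.0, 9.48, 1], [-0.0318, 0.018, -0.0014, -0.0, -0.0, 9.48, 1], [-0.0283, 0.023, -0.0015, -0.0, -0.0, 9.48, 1], [-0.0242, 0.0274, -0.0014, -0.0, -0.0, 9.48, 1], [-0.0194, 0.0309, -0.0014, -0.0, -0.0, 9.48, 1], [-0.014, 0.0338, -0.0014, -0.0, -0.0, 9.48, 1]]
end [ 0.5  -0.35  0.33] -80.98 n 8
```

move_arm(plan=[[-0.0365,0.001,-0.0015,0,0,9.5,1],[-0.036,0.007,-0.0015,0,0,9.5,1],[-0.034,0.0125,-0.0015,0,0,9.5,1],[-0.032,0.018,-0.0015,0,0,9.5,1],[-0.028,0.023,-0.0015,0,0,9.5,1],[-0.024,0.0275,-0.0015,0,0,9.5,1],[-0.0195,0.031,-0.0015,0,0,9.5,1],[-0.014,0.034,-0.0015,0,0,9.5,1],[0,0,0,0,0,0,1]])

```text
t: 4.62
ee_pos: [0.5003, -0.3521, 0.3303]
orientation: [-3.132, -0.237, 0.001]
force: [-0.5, -0.2, -0.9]
opening: 0.0854
```

```bash
python3 - <<'E'
from h import *
info=camera_info('wrist'); p,R=tool(); print(p,ang(R[:,1]))
im,d=save('wrist','w3.png')
P=cloud('wrist',d,info); np.save('w3_P.npy',P)
for t in ['vblock_a_mid','gauge_grip']:
    r=models.cut_out('wrist',t)
    for x in r[:3]:
        m=x['pixels']&(d>0); q=P[m]; print(t,x['conf'],m.sum(),q.min(0).round(3),q.max(0).round(3)); 
        for lo,hi in ([(.043,.055)] if t[0]=='v' else [(.02,.04),(.1,.142),(.17,.2)]):
            w=q[(q[:,2]>lo)&(q[:,2]<hi)]
            if len(w)>30: print(lo,hi,len(w),mrect(w),w.mean(0).round(4))
E
```

```text
[ 0.50029106 -0.35211416  0.33025492] -81.34249464172812
vblock_a_mid 0.82 932 [ 0.368 -0.375  0.002] [ 0.416 -0.319  0.05 ]
0.043 0.055 367 (array([ 399.1, -348.9]), array([24.8, 50. ]), 12.02) [ 0.3997 -0.3485  0.0473]
gauge_grip 0.58 3291 [ 0.452 -0.398 -0.002] [ 0.535 -0.234  0.184]
0.02 0.04 1166 (array([ 495.1, -358.7]), array([60.1, 70.4]), 77.06) [ 0.5109 -0.3578  0.0345]
0.1 0.142 1491 (array([ 507.5, -322.2]), array([130.6,  26.2]), 79.92) [ 0.5126 -0.3176  0.1187]
0.17 0.2 361 (array([ 500.3, -359.7]), array([19.8, 14.2]), 77.11) [ 0.5014 -0.3592  0.1811]
```

View pics/w3.png

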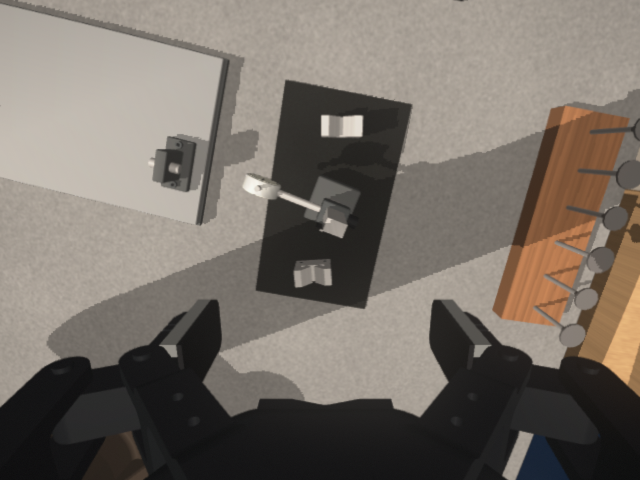

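```bash
python3 - <<'E'
from h import *
P=np.load('w3_P.npy'); q=P[100:150,310:375].reshape(-1,3)
for lo,hi in [(.03,.056),(.043,.056)]:
    w=q[(q[:,2]>lo)&(q[:,2]<hi)]; print(len(w),mrect(w),w.mean(0))
rows(.5965,-.355,.15,-81.3,1)
E
```

```text
748 (array([ 599.2, -356.4]), array([23.2, 49.6]), 8.06) [ 0.59912784 -0.35664201  0.04371639]
457 (array([ 599.2, -356.5]), array([22.6, 49.7]), 8.79) [ 0.59919873 -0.35648287  0.04715921]
[[0.0235, 0.005, 0.0452, -0.01, -0.0, 0.05, 1], [0.0236, 0.0049, 0.0452, -0.01, -0.0, 0.05, 1], [0.0235, 0.0049, 0.0452, -0.01, -0.0, 0.05, 1], [0.0235, 0.0049, 0.0452, -0.01, -0.0, 0.05, 1]]
end [ 0.5965 -0.355   0.15  ] -81.29 n 4
```

```bash
python3 - <<'E'
from h import *
rows(.5992,-.3565,.10,-81.5,1,6)
E
```

```text
[[0.0161, 0.0036, 0.0385, -0.01, -0.0, 0.07, 1], [0.0161, 0.0036, 0.0384, -0.01, -0.0, 0.07, 1], [0.0161, 0.0036, 0.0385, -0.01, -0.0, 0.07, 1], [0.0161, 0.0036, 0.0385, -0.01, -0.0, 0.07, 1], [0.0161, 0.0035, 0.0385, -0.01, -0.0, 0.07, 1], [0.0161, 0.0035, 0.0384, -0.01, -0.0, 0.07, 1]]
end [ 0.5992 -0.3565  0.1   ] -81.51 n 6
```

move_arm(plan=[[0.048,0.0105,0,0,0,0,1],[0.0485,0.0105,0,0,0,0,1],[0,0,0.06,0,0,0,1],[0,0,0.06,0,0,0,1],[0,0,0.06,0,0,0,1],[0,0,0.05,0,0,0,1],[0,0,0,0,0,0,1]])

```text
t: 5.65
ee_pos: [0.5976, -0.3552, 0.0978]
orientation: [-3.128, -0.242, 0.008]
force: [0.2, -0.1, 0.3]
opening: 0.0854
```

```bash
python3 - <<'E'
from h import *
rows(.5992,-.3565,.017,-81.5,1,3)
E
```

```text
[[0.0006, 0.0006, 0.0269, -0.09, 0.09, 0.12, 1], [0.0005, 0.0006, 0.027, -0.09, 0.09, 0.12, 1], [0.0005, 0.0005, 0.0269, -0.09, 0.09, 0.12, 1]]
end [ 0.5992 -0.3565  0.017 ] -81.5 n 3
```

move_arm(plan=[[0.0005,0.0005,0.027,0,0,0.1,1],[0.0005,0.0005,0.027,0,0,0.1,1],[0.0005,0.0005,0.026,0,0,0,1],[0,0,0,0,0,0,1],[0,0,0,0,0,0,0],[0,0,0,0,0,0,-0.5],[0,0,0,0,0,0,-1],[0,0,0,0,0,0,-1],[0,0,0,0,0,0,-1]])

```text
t: 6.78
ee_pos: [0.6004, -0.3591, 0.0215]
orientation: [3.133, 0.233, 0.001]
force: [-0.7, -0.4, -0.0]
opening: 0.0003
```

```bash
python3 - <<'E'
from h import *
o=telemetry.get_obs(); p,R=tool(o); print(p,R[:,2],ang(R[:,1]),o['opening'],o['force'])
im,d=save('wrist','w4.png')
E
```

```text
[ 0.6004219  -0.35913699  0.02148267] [ 6.29521552e-04 -3.39546059e-04 -9.99999744e-01] -81.50122482138173 0.00034877955151809423 [-0.68893051 -0.42356995 -0.04080057]
```

View pics/w4.png

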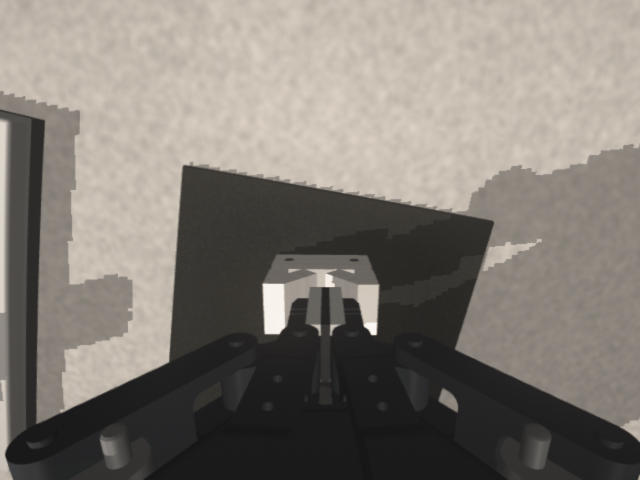

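```bash
python3 - <<'E'
from h import *
info=camera_info('wrist'); d=np.load('pics/w4_d.npy'); P=cloud('wrist',d,info)
for (v,u) in [(258,320),(290,273),(290,370),(275,300),(300,325),(330,320),(330,310),(295,318),(360,325)]: print(v,u,P[v,u].round(4))
q=P[240:340,255:385].reshape(-1,3)
w=q[(q[:,2]>.045)&(q[:,2]<.056)&(q[:,0]>.59)]; print(mrect(w),w.mean(0),w.min(0),w.max(0))
im,d=save('top','top2.png'); P=cloud('top',d)
q=P[165:200,500:550].reshape(-1,3); w=q[(q[:,2]>.03)&(q[:,2]<.07)]; print(mrect(w),len(w))
cv2.imwrite('pics/crop2.png',np.clip(cv2.resize(im[150:310,470:590,::-1],None,fx=4.5,fy=3.7)*1.5,0,255).astype(np.uint8))
E
```

```text
258 320 [ 0.6112 -0.3537  0.0098]
290 273 [ 0.6053 -0.3344  0.0474]
290 370 [ 0.6115 -0.3761  0.0472]
275 300 [ 0.6103 -0.3449  0.0375]
300 325 [ 0.6116 -0.3563  0.0647]
330 320 [ 0.6089 -0.355   0.0834]
330 310 [ 0.6125 -0.3514  0.091 ]
295 318 [ 0.6108 -0.3536  0.0589]
360 325 [ 0.5987 -0.3582  0.0848]
(array([ 599.8, -355.9]), array([24.5, 49.9]), 7.49) [ 0.60348539 -0.35504255  0.04811177] [ 0.59002101 -0.38206828  0.04500655] [ 0.61507871 -0.32983403  0.05597081]
(array([ 588.7, -347.8]), array([49.5, 15. ]), 68.72) 48
```

View pics/crop2.png

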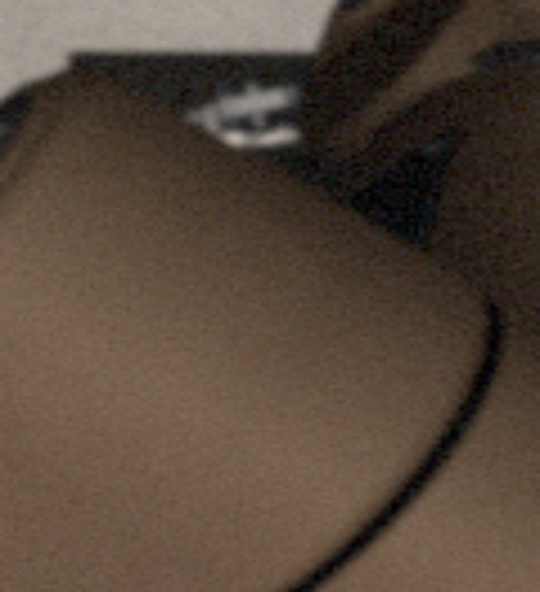

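```bash
python3 - <<'E'
from h import *
P=np.load('w3_P.npy')
print(P[300:380:10,212].round(3)); print(P[300:380:10,440].round(3))
q=P[290:400,150:480].reshape(-1,3); print('min z of finger',np.sort(q[q[:,2]>.2][:,2])[:10])
info=camera_info('wrist'); d=np.load('pics/w4_d.npy'); P=cloud('wrist',d,info)
print(P[280:350:6,316].round(3)); print(P[284:300,322].round(3))
o=telemetry.get_obs(); print(o['force'],o['moment'],o['opening'],o['ee_pos'])
E
python3 -c "
import cv2;im=cv2.imread('pics/w4.png');cv2.imwrite('pics/crop3.png',cv2.resize(im[240:360,240:400],None,fx=5,fy=5,interpolation=cv2.INTER_CUBIC))"
```

```text
[[ 0.505 -0.306  0.374]
 [ 0.503 -0.308  0.377]
 [ 0.498 -0.308  0.377]
 [ 0.495 -0.309  0.379]
 [ 0.491 -0.309  0.379]
 [ 0.488 -0.31   0.382]
 [ 0.485 -0.31   0.382]
 [ 0.197 -0.211  0.   ]]
[[ 0.518 -0.393  0.373]
 [ 0.517 -0.392  0.38 ]
 [ 0.513 -0.393  0.379]
 [ 0.51  -0.393  0.382]
 [ 0.506 -0.393  0.383]
 [ 0.503 -0.394  0.384]
 [ 0.499 -0.394  0.385]
 [ 0.252 -0.581 -0.001]]
min z of finger [0.36832365 0.36855804 0.36864847 0.36869665 0.36874943 0.36874955
 0.36878519 0.3687961  0.36879716 0.36888407]
[[ 0.607 -0.353  0.033]
 [ 0.605 -0.353  0.034]
 [ 0.611 -0.353  0.056]
 [ 0.611 -0.353  0.062]
 [ 0.611 -0.353  0.067]
 [ 0.611 -0.353  0.074]
 [ 0.611 -0.353  0.077]
 [ 0.611 -0.353  0.081]
 [ 0.61  -0.353  0.085]
 [ 0.613 -0.353  0.093]
 [ 0.612 -0.353  0.096]
 [ 0.612 -0.353  0.099]]
[[ 0.604 -0.356  0.027]
 [ 0.603 -0.356  0.028]
 [ 0.603 -0.356  0.028]
 [ 0.612 -0.355  0.052]
 [ 0.611 -0.355  0.051]
 [ 0.611 -0.355  0.053]
 [ 0.611 -0.355  0.053]
 [ 0.611 -0.355  0.055]
 [ 0.611 -0.355  0.056]
 [ 0.612 -0.355  0.058]
 [ 0.611 -0.355  0.058]
 [ 0.611 -0.355  0.059]
 [ 0.611 -0.355  0.06 ]
 [ 0.611 -0.355  0.061]
 [ 0.612 -0.355  0.063]
 [ 0.611 -0.355  0.064]]
[-0.40107302  0.11974446  0.43794222] [-0.04438295 -0.00297355  0.01339039] -5.83695980256899e-05 [ 0.60014241 -0.35880577  0.02089813]
```

View pics/crop3.png

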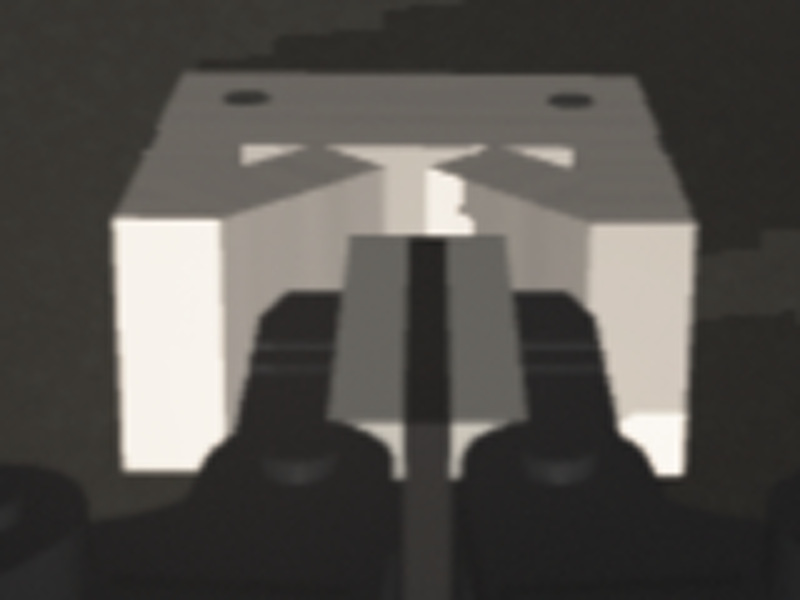

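move_arm(plan=[[0,0,-0.02,0,0,0,-1],[0,0,0,0,0,0,0],[0,0,0,0,0,0,1],[0,0,0,0,0,0,1],[0,0,0,0,0,0,1],[0,0,0,0,0,0,1]])

```text
t: 7.62
ee_pos: [0.6002, -0.3589, 0.0406]
orientation: [-3.133, -0.233, 0.0]
force: [-0.7, 0.4, -0.2]
opening: 0.0852
```

```bash
python3 - <<'E'
from h import *
info=camera_info('wrist'); o=telemetry.get_obs(); p,R=tool(o); print(p,R[:,2],ang(R[:,1]),o['opening'],o['force'])
im,d=save('wrist','w5.png'); P=cloud('wrist',d,info)
q=P[280:480].reshape(-1,3); q=(q-p)@R   # tool frame
q=q[np.abs(q[:,1])<.08]
w=q[(q[:,2]<.0)&(q[:,2]>-.1)]
for s in (-1,1):
    k=w[(w[:,1]*s>0.02)]; h=np.sort(k[:,2])[::-1][:5]; print(s,h, k[k[:,2]>-.045].mean(0))
q=P[180:330,180:460].reshape(-1,3); w=q[(q[:,2]>.043)&(q[:,2]<.054)]; print(mrect(w),len(w))
E
```

```text
[ 0.60021157 -0.35887948  0.04060753] [-2.72324522e-04  3.14020273e-04 -9.99999914e-01] -81.49498722090387 0.08524787372749366 [-0.65870693  0.44901477 -0.24493243]
-1 [-0.00575771 -0.0058583  -0.00592498 -0.00595077 -0.0061758 ] [-0.00096914 -0.03087426 -0.01971657]
1 [-0.00625933 -0.00626707 -0.00644504 -0.00646655 -0.00648997] [ 0.00048016  0.03466708 -0.02999685]
(array([ 599.7, -356.2]), array([25. , 49.8]), 8.17) 2797
```

View pics/w5.png

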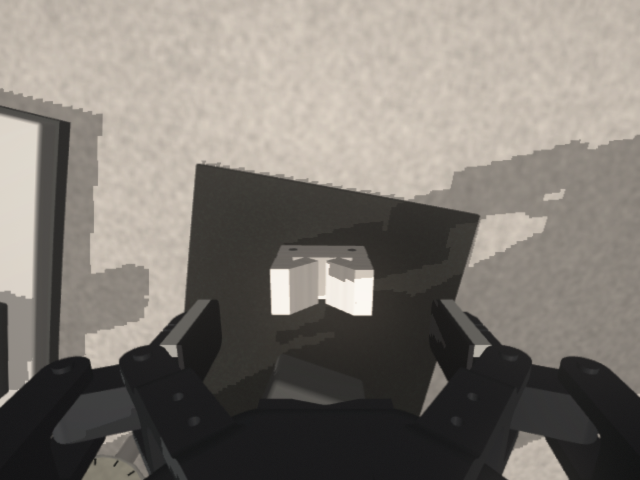

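move_arm(plan=[[0,-0.002,0.02,0,0,0,1],[0,0,0.02,0,0,0,1],[0,0,0,0,0,0,1],[0,0,0.008,0,0,0,1],[0,0,0,0,0,0,1]])

```text
t: 8.3
ee_pos: [0.5999, -0.3569, -0.0076]
orientation: [-3.133, -0.233, 0.001]
force: [-0.2, -0.1, -0.1]
opening: 0.0853
```

```bash
python3 - <<'E'
from h import *
info=camera_info('wrist'); o=telemetry.get_obs(); p,R=tool(o); print(p,ang(R[:,1]),o['opening'],o['force'])
im,d=save('wrist','w6.png'); P=cloud('wrist',d,info)
print(P[300:350:8,214].round(4),P[300:350:8,438].round(4))
E
```

```text
[ 0.59988171 -0.35688091 -0.00755263] -81.49493617073578 0.08534327409895888 [-0.17088802 -0.13124778 -0.11249589]
[[ 0.6051 -0.3121  0.0364]
 [ 0.6017 -0.3123  0.0363]
 [ 0.5989 -0.3128  0.0375]
 [ 0.5957 -0.3132  0.0379]
 [ 0.5931 -0.3138  0.0393]
 [ 0.5897 -0.314   0.0394]
 [ 0.5876 -0.3148  0.0415]] [[ 0.618  -0.397   0.0368]
 [ 0.6154 -0.397   0.0385]
 [ 0.6126 -0.3974  0.0396]
 [ 0.6097 -0.3979  0.0403]
 [ 0.6073 -0.3978  0.0422]
 [ 0.6037 -0.399   0.0415]
 [ 0.6019 -0.3985  0.0444]]
```

View pics/w6.png

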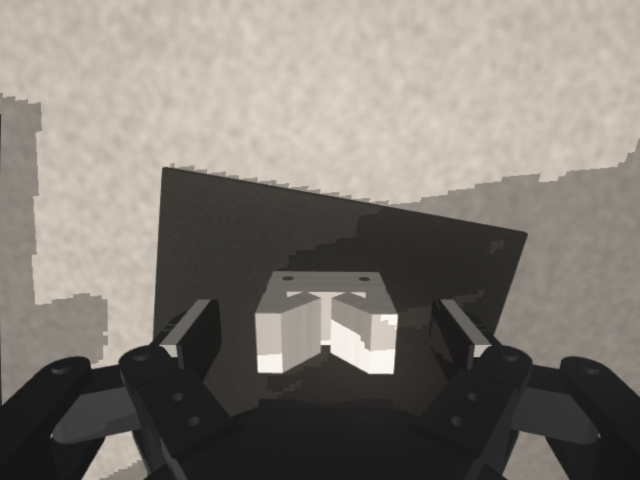

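move_arm(plan=[[0,0,0.01,0,0,0,1],[0,0,0,0,0,0,1],[0,0,0,0,0,0,0.3],[0,0,0,0,0,0,-0.5],[0,0,0,0,0,0,-1],[0,0,0,0,0,0,-1],[0,0,0,0,0,0,-1]])

```text
t: 9.22
ee_pos: [0.6002, -0.3572, -0.0167]
orientation: [3.132, 0.233, 0.001]
force: [0.5, 0.5, 4.9]
opening: 0.0495
```

```bash
python3 - <<'E'
from h import *
info=camera_info('wrist'); o=telemetry.get_obs(); p,R=tool(o); print(p,ang(R[:,1]),o['opening'],o['force'])
im,d=save('wrist','w7.png'); P=cloud('wrist',d,info)
q=P[200:420,220:430].reshape(-1,3); w=q[(q[:,2]>.044)&(q[:,2]<.054)&(q[:,0]<.618)]; print(mrect(w),len(w))
E
```

```text
[ 0.60023697 -0.35717156 -0.01670279] -81.49622249975577 0.04945438485069103 [0.54534515 0.49459124 4.94681184]
(array([ 600.2, -355.9]), array([26.2, 66.2]), 8.5) 6506
```

View pics/w7.png

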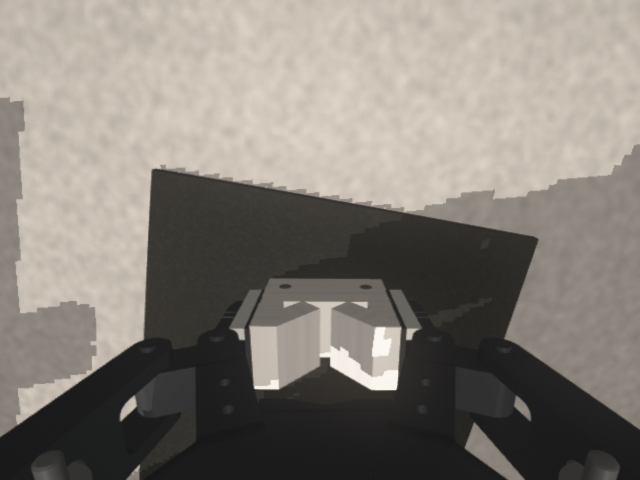

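move_arm(plan=[[0,0,-0.01,0,0,0,-1],[0,0,-0.04,0,0,0,-1],[0,0,-0.055,0,0,0,-1],[0,0,-0.055,0,0,0,-1],[0,0,-0.03,0,0,0,-1],[0,0,0,0,0,0,-1]])

```text
t: 10.02
ee_pos: [0.6004, -0.3572, 0.1751]
orientation: [3.131, 0.233, 0.004]
force: [0.1, 1.1, -3.3]
opening: 0.0494
```

```bash
python3 - <<'E'
from h import *
o=telemetry.get_obs(); p,R=tool(o); print(p,ang(R[:,1]),o['opening'],o['force'])
rows(.5397,.0484,.17,-5.5,-1,10)
E
```

```text
[ 0.60042932 -0.35720879  0.17508414] -81.4910721160626 0.04943936276301735 [ 0.1172417   1.13106184 -3.25988402]
[[-0.0, -0.041, 0.0004, 0.02, -0.0, -7.6, -1], [0.0054, -0.0407, 0.0004, 0.02, -0.0, -7.6, -1], [0.0108, -0.0395, 0.0005, 0.02, -0.0, -7.6, -1], [0.0159, -0.0379, 0.0004, 0.02, -0.0, -7.6, -1], [0.0207, -0.0353, 0.0005, 0.02, -0.0, -7.6, -1], [0.0253, -0.0324, 0.0005, 0.02, -0.0, -7.6, -1], [0.0292, -0.0287, 0.0004, 0.02, -0.0, -7.6, -1], [0.0329, -0.0245, 0.0005, 0.02, -0.0, -7.6, -1], [0.0358, -0.0201, 0.0005, 0.02, -0.0, -7.6, -1], [0.0381, -0.0151, 0.0006, 0.02, -0.0, -7.6, -1]]
end [0.5397 0.0484 0.17  ] -5.49 n 10
```

Held (−3.3 N = 0.34 kg). Carry to the left site.

move_arm(plan=[[0,-0.041,0.0005,0,0,-7.6,-1],[0.0055,-0.0405,0.0005,0,0,-7.6,-1],[0.011,-0.0395,0.0005,0,0,-7.6,-1],[0.016,-0.038,0.0005,0,0,-7.6,-1],[0.0205,-0.0355,0.0005,0,0,-7.6,-1],[0.0255,-0.0325,0.0005,0,0,-7.6,-1],[0.029,-0.0285,0.0005,0,0,-7.6,-1],[0.033,-0.0245,0.0005,0,0,-7.6,-1],[0.036,-0.02,0.0005,0,0,-7.6,-1],[0.038,-0.015,0.0005,0,0,-7.6,-1]])

```text
t: 11.28
ee_pos: [0.5383, 0.0501, 0.1659]
orientation: [-2.319, -2.116, 0.004]
force: [0.7, 1.0, -2.8]
opening: 0.0496
```

move_arm(plan=[[0,0,0.05,0,0,0,-1],[0,0,0.05,0,0,0,-1],[0,0,0.03,0,0,0,-1],[0,0,0,0,0,0,-1],[0,0,0,0,0,0,-1]])

```text
t: 11.9
ee_pos: [0.5397, 0.0488, 0.0382]
orientation: [-2.325, -2.112, 0.0]
force: [-0.6, 0.5, -2.5]
opening: 0.0491
```

```bash
python3 - <<'E'
from h import *
o=telemetry.get_obs(); p,R=tool(o); print(p,ang(R[:,1]),R[:,2],o['opening'],o['force'])
rows(.5397,.0484,.0,-5.5,-1,3)
E
```

```text
[0.53971497 0.04877249 0.03815311] -5.497563902255392 [-2.46500581e-04  9.84707696e-05 -9.99999965e-01] 0.04908628716018413 [-0.63970682  0.50115883 -2.53839007]
[[-0.0001, 0.0, 0.0127, -0.0, -0.0, 0.0, -1], [-0.0002, 0.0, 0.0127, -0.0, -0.0, 0.0, -1], [-0.0001, 0.0, 0.0128, -0.0, -0.0, 0.0, -1]]
end [ 0.5397  0.0484 -0.    ] -5.5 n 3
```

move_arm(plan=[[0,0,0.016,0,0,0,-1],[0,0,0.016,0,0,0,-1],[0,0,0.0045,0,0,0,-1],[0,0,0.001,0,0,0,-1],[0,0,0,0,0,0,-1]])

```text
t: 12.52
ee_pos: [0.5399, 0.0488, 0.0006]
orientation: [2.325, 2.112, 0.0]
force: [0.0, -0.0, -3.0]
opening: 0.0493
```

```bash
python3 - <<'E'
from h import *
o=telemetry.get_obs(); p,R=tool(o); print(p,ang(R[:,1]),o['opening'],o['force'],o['moment'])
E
```

```text
[0.53987534 0.04879374 0.00057451] -5.49220053035161 0.049339212413034586 [ 0.0338137  -0.02022782 -3.03088959] [-0.02495124  0.021824    0.05184992]
```

move_arm(plan=[[0,0,0.001,0,0,0,-1],[0,0,0.0005,0,0,0,-1],[0,0,0,0,0,0,-1]])

```text
t: 12.9
ee_pos: [0.5399, 0.0488, -0.0007]
orientation: [2.325, 2.112, 0.001]
force: [-0.7, -0.0, 1.7]
opening: 0.0493
```

move_arm(plan=[[0,0,0,0,0,0,0.4],[0,0,0,0,0,0,1],[0,0,0,0,0,0,1],[0,0,-0.03,0,0,0,1],[0,0,-0.06,0,0,0,1],[0,0,-0.05,0,0,0,1],[0,0,-0.05,0,0,0,1],[0,0,0,0,0,0,1]])

```text
t: 13.9
ee_pos: [0.5411, 0.0488, 0.1924]
orientation: [2.322, 2.109, 0.008]
force: [0.8, -0.3, -0.4]
opening: 0.0858
```

```bash
python3 - <<'E'
from h import *
info=camera_info('wrist'); o=telemetry.get_obs(); p,R=tool(o); print(p,ang(R[:,1]),o['opening'],o['force'])
im,d=save('wrist','w8.png'); P=cloud('wrist',d,info)
q=P[100:400,220:430].reshape(-1,3); w=q[(q[:,2]>.06)&(q[:,2]<.07)&(q[:,1]<.09)]; print(mrect(w),len(w))
rows(.3991,-.3489,.20,102,1,18)
E
```

```text
[0.54107237 0.04879044 0.19238863] -5.490122672173207 0.08578517106438682 [ 0.77921133 -0.27992654 -0.38962017]
(array([539.7,  48.8]), array([24.5, 50. ]), 84.38) 863
[[-0.0227, -0.0057, -0.0006, 0.01, 0.01, -5.97, 1], [-0.0221, -0.008, -0.0005, 0.01, 0.01, -5.97, 1], [-0.021, -0.0103, -0.0006, 0.01, 0.01, -5.97, 1], [-0.0199, -0.0124, -0.0006, 0.01, 0.01, -5.97, 1], [-0.0185, -0.0144, -0.0006, 0.01, 0.01, -5.97, 1], [-0.0169, -0.0162, -0.0006, 0.01, 0.01, -5.97, 1], [-0.0152, -0.0179, -0.0005, 0.01, 0.01, -5.97, 1], [-0.0131, -0.0194, -0.0006, 0.01, 0.01, -5.97, 1], [-0.0111, -0.0207, -0.0006, 0.01, 0.01, -5.97, 1], [-0.0089, -0.0217, -0.0006, 0.01, 0.01, -5.97, 1]]
[[-0.0065, -0.0225, -0.0005, 0.01, 0.01, -5.97, 1], [-0.0042, -0.023, -0.0006, 0.01, 0.01, -5.97, 1], [-0.0018, -0.0234, -0.0006, 0.01, 0.01, -5.97, 1], [0.0007, -0.0235, -0.0005, 0.01, 0.01, -5.97, 1], [0.0031, -0.0232, -0.0006, 0.01, 0.01, -5.97, 1], [0.0055, -0.0228, -0.0005, 0.01, 0.01, -5.97, 1], [0.0078, -0.0221, -0.0006, 0.01, 0.01, -5.97, 1], [0.0101, -0.0211, -0.0005, 0.01, 0.01, -5.97, 1]]
end [ 0.3991 -0.3489  0.2   ] 101.97 n 18
```

View pics/w8.png

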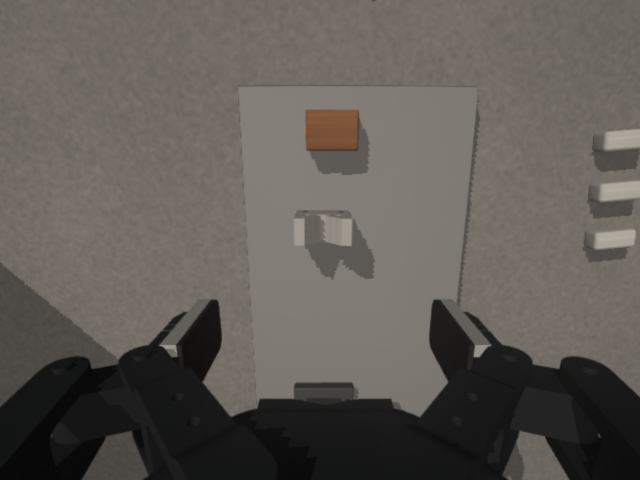

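move_arm(plan=[[-0.0225,-0.0055,0,0,0,-6,1],[-0.022,-0.008,0,0,0,-6,1],[-0.021,-0.0105,0,0,0,-6,1],[-0.02,-0.0125,0,0,0,-6,1],[-0.0185,-0.0145,0,0,0,-6,1],[-0.017,-0.016,0,0,0,-6,1],[-0.015,-0.018,0,0,0,-6,1],[-0.013,-0.0195,0,0,0,-6,1],[-0.011,-0.0205,0,0,0,-6,1],[-0.009,-0.0215,0,0,0,-6,1]])

```text
t: 15.2
ee_pos: [0.4611, -0.1723, 0.1873]
orientation: [-0.952, -2.991, -0.001]
force: [0.2, -0.8, 0.2]
opening: 0.0855
```

move_arm(plan=[[-0.0065,-0.0225,0,0,0,-6,1],[-0.004,-0.023,0,0,0,-6,1],[-0.002,-0.0235,0,0,0,-6,1],[0.0005,-0.0235,0,0,0,-6,1],[0.003,-0.023,0,0,0,-6,1],[0.0055,-0.023,0,0,0,-6,1],[0.008,-0.022,0,0,0,-6,1],[0.01,-0.021,0,0,0,-5.5,1],[0,0,0,0,0,0,1]])

```text
t: 16.32
ee_pos: [0.3999, -0.3494, 0.1872]
orientation: [0.325, -3.123, -0.003]
force: [-0.3, 1.0, -0.2]
opening: 0.0857
```

```bash
python3 - <<'E'
from h import *
info=camera_info('wrist'); o=telemetry.get_obs(); p,R=tool(o); print(p,ang(R[:,1]),o['joint_pos'],o['force'])
im,d=save('wrist','w9.png'); P=cloud('wrist',d,info)
q=P.reshape(-1,3); w=q[(q[:,2]>.044)&(q[:,2]<.054)&(abs(q[:,0]-.4)<.04)&(abs(q[:,1]+.349)<.04)]; print(mrect(w),len(w))
rows(.3991,-.3489,.06,102,1,3)
E
```

```text
[ 0.39987574 -0.3494414   0.18719164] 101.89099818535077 [-8.42642189e-01  3.79522129e-01  1.80827319e+00  7.85424206e-05
  9.56420413e-01 -2.62102239e+00] [-0.26586144  0.97086433 -0.22526944]
(array([ 399.2, -349.9]), array([24.3, 49.5]), 12.31) 787
[[0.0003, -0.0001, 0.0425, 0.05, -0.02, -0.05, 1], [0.0003, -0.0001, 0.0424, 0.05, -0.02, -0.05, 1], [0.0004, -0.0, 0.0425, 0.05, -0.02, -0.05, 1]]
end [ 0.3991 -0.3489  0.06  ] 101.99 n 3
```

View pics/w9.png

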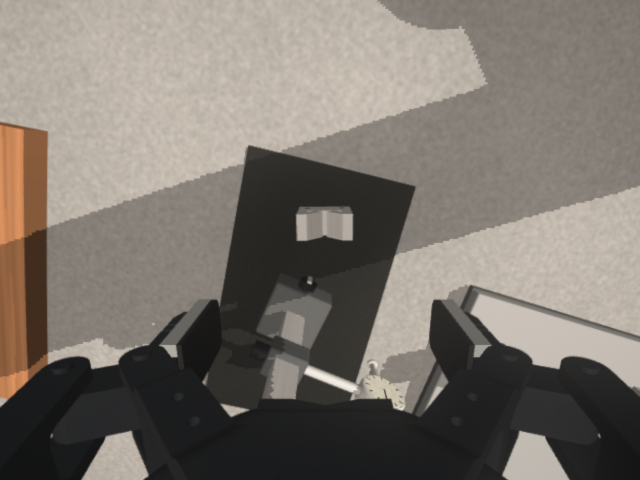

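move_arm(plan=[[0.0005,0,0.05,0,0,0,1],[0,0,0.05,0,0,0,1],[0,0,0.05,0,0,0,1],[0,0,0.03,0,0,0,1],[0,0,0.015,0,0,0,1],[0,0,0.0095,0,0,0,1],[0,0,0,0,0,0,1]])

```text
t: 17.25
ee_pos: [0.4004, -0.3489, -0.0155]
orientation: [-0.328, 3.124, 0.0]
force: [-0.2, 0.1, -0.1]
opening: 0.0851
```

move_arm(plan=[[0,0,0,0,0,0,0.3],[0,0,0,0,0,0,-0.5],[0,0,0,0,0,0,-1],[0,0,0,0,0,0,-1],[0,0,0,0,0,0,-1]])

```text
t: 17.88
ee_pos: [0.4005, -0.3493, -0.0147]
orientation: [-0.328, 3.123, -0.002]
force: [-0.3, 0.2, 7.0]
opening: 0.0495
```

```bash
python3 - <<'E'
from h import *
info=camera_info('wrist'); o=telemetry.get_obs(); p,R=tool(o); print(p,ang(R[:,1]),o['opening'],o['force'])
im,d=save('wrist','w10.png'); P=cloud('wrist',d,info)
q=P[200:420,220:430].reshape(-1,3); 
w=q[(q[:,2]>.045)&(q[:,2]<.053)&(abs((q-p)@R[:,1])<.0245)]; print(mrect(w),len(w))
E
```

```text
[ 0.40050902 -0.34933047 -0.01466572] 101.9941839530371 0.04953169730647667 [-0.27672166  0.20646688  6.98412249]
(array([ 399.5, -349.5]), array([25.2, 49. ]), 12.14) 4708
```

View pics/w10.png

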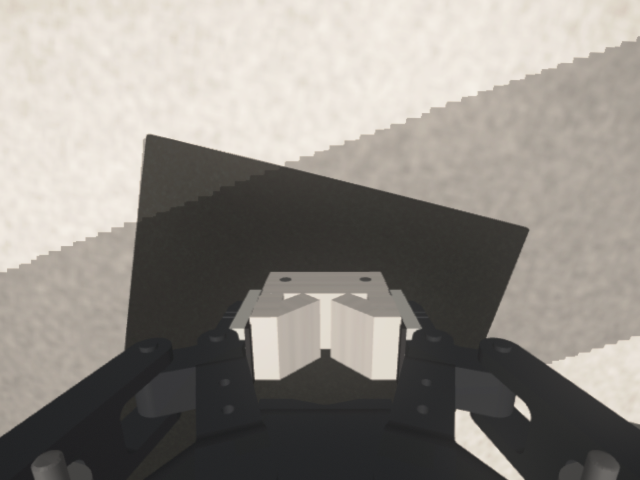

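move_arm(plan=[[0,0,-0.01,0,0,0,-1],[0,0,-0.04,0,0,0,-1],[0,0,-0.055,0,0,0,-1],[0,0,-0.055,0,0,0,-1],[0,0,-0.03,0,0,0,-1],[0,0,0,0,0,0,-1]])

```text
t: 18.68
ee_pos: [0.4006, -0.3494, 0.1767]
orientation: [-0.328, 3.122, -0.006]
force: [0.2, 0.1, -3.0]
opening: 0.0489
```

```bash
python3 - <<'E'
from h import *
o=telemetry.get_obs(); p,R=tool(o); print(p,ang(R[:,1]),o['opening'],o['force'])
rows(.5261,-.092,.17,-5.5,-1,12)
E
```

```text
[ 0.40058097 -0.34941305  0.17665876] 102.00427464165634 0.04889812780841145 [ 0.18677078  0.05411048 -2.98759346]
[[-0.0147, 0.0188, 0.0005, -0.0, 0.02, 8.96, -1], [-0.0116, 0.0209, 0.0005, -0.0, 0.02, 8.96, -1], [-0.0082, 0.0224, 0.0005, -0.0, 0.02, 8.96, -1], [-0.0046, 0.0234, 0.0005, -0.0, 0.02, 8.96, -1], [-0.0009, 0.0238, 0.0006, -0.0, 0.02, 8.96, -1], [0.0029, 0.0237, 0.0005, -0.0, 0.02, 8.96, -1], [0.0065, 0.023, 0.0005, -0.0, 0.02, 8.96, -1], [0.0099, 0.0217, 0.0005, -0.0, 0.02, 8.96, -1], [0.0133, 0.0199, 0.0005, -0.0, 0.02, 8.96, -1], [0.0161, 0.0175, 0.0005, -0.0, 0.02, 8.96, -1]]
[[0.0187, 0.0148, 0.0005, -0.0, 0.02, 8.96, -1], [0.0208, 0.0118, 0.0006, -0.0, 0.02, 8.96, -1]]
end [ 0.5261 -0.092   0.17  ] -5.52 n 12
```

move_arm(plan=[[-0.0145,0.019,0,0,0,9,-1],[-0.0115,0.021,0,0,0,9,-1],[-0.008,0.0225,0,0,0,9,-1],[-0.0045,0.0235,0,0,0,9,-1],[-0.001,0.024,0,0,0,9,-1],[0.003,0.0235,0,0,0,9,-1],[0.0065,0.023,0,0,0,9,-1],[0.01,0.0215,0,0,0,9,-1],[0.0135,0.02,0,0,0,9,-1],[0.016,0.0175,0,0,0,9,-1]])

```text
t: 19.92
ee_pos: [0.5041, -0.1332, 0.1727]
orientation: [-1.981, -2.434, 0.001]
force: [0.7, -0.8, -2.8]
opening: 0.0494
```

move_arm(plan=[[0.0185,0.015,0,0,0,9,-1],[0.021,0.012,0,0,0,8.5,-1],[0,0,0,0,0,0,-1],[0,0,0.05,0,0,0,-1],[0,0,0.05,0,0,0,-1],[0,0,0.03,0,0,0,-1],[0,0,0,0,0,0,-1],[0,0,0,0,0,0,-1]])

```text
t: 20.92
ee_pos: [0.5265, -0.0918, 0.045]
orientation: [2.324, 2.113, 0.0]
force: [0.4, 0.5, -2.8]
opening: 0.0494
```

```bash
python3 - <<'E'
from h import *
info=camera_info('wrist');o=telemetry.get_obs(); p,R=tool(o); print(p,ang(R[:,1]),o['opening'],o['force'])
im,d=save('wrist','w11.png'); P=cloud('wrist',d,info)
q=P[200:420,220:430].reshape(-1,3); 
w=q[(q[:,2]>p[2]+.055)&(q[:,2]<p[2]+.072)&(abs((q-p)@R[:,1])<.0245)]; print(mrect(w),len(w),np.percentile(w[:,2],[10,50,90]))
rows(.5261,-.092,.0025,-5.5,-1,3)
E
```

```text
[ 0.52651069 -0.09183866  0.0450178 ] -5.457281055973233 0.04939869388339292 [ 0.43337087  0.54631836 -2.76464905]
(array([526.8, -89. ]), array([25.2, 49.1]), 84.93) 7023 [0.10151081 0.10698567 0.10838183]
[[-0.0001, -0.0002, 0.0143, 0.03, 0.0, 0.01, -1], [-0.0001, -0.0003, 0.0143, 0.03, 0.0, 0.01, -1], [-0.0, -0.0002, 0.0144, 0.03, 0.0, 0.01, -1]]
end [ 0.5261 -0.092   0.0025] -5.49 n 3
```

move_arm(plan=[[-0.001,-0.0005,0.02,0,0,0,-1],[0,0,0.017,0,0,0,-1],[0,0,0.005,0,0,0,-1],[0,0,0.001,0,0,0,-1],[0,0,0.001,0,0,0,-1],[0,0,0,0,0,0,-1]])

```text
t: 21.72
ee_pos: [0.526, -0.0924, 0.0014]
orientation: [2.325, 2.112, 0.001]
force: [-2.8, 0.0, 3.9]
opening: 0.0489
```

Contact. Release and rise, then look.

move_arm(plan=[[0,0,0,0,0,0,0.4],[0,0,0,0,0,0,1],[0,0,0,0,0,0,1],[0,0,-0.03,0,0,0,1],[0,0,-0.06,0,0,0,1],[0,0,-0.06,0,0,0,1],[0.05,0,-0.05,0,0,0,1],[0.04,0,-0.04,0,0,0,1],[0,0,0,0,0,0,1],[0,0,0,0,0,0,1]])

```text
t: 22.98
ee_pos: [0.5334, -0.0087, 0.2339]
orientation: [-2.324, -2.113, 0.001]
force: [0.0, -0.2, 0.5]
opening: 0.0855
```

```bash
python3 - <<'E'
from h import *
info=camera_info('wrist');o=telemetry.get_obs(); p,R=tool(o); print(p,ang(R[:,1]),o['opening'],o['force'])
im,d=save('wrist','w12.png'); P=cloud('wrist',d,info); q=P.reshape(-1,3)
u=np.array([.0958,.9954]); nrm=np.array([.9954,-.0958])
def show(n,w): 
    c,s,a=mrect(w); r=c/1000-np.array([.5205,-.1507]); print(n,c,s,a,len(w),'along',(r@u).round(4),'lat',(r@nrm).round(4))
show('S2',q[(q[:,2]>.059)&(q[:,2]<.069)&(abs(q[:,1]-.0488)<.03)&(abs(q[:,0]-.54)<.04)])
show('S1',q[(q[:,2]>.059)&(q[:,2]<.069)&(abs(q[:,1]+.09)<.025)&(abs(q[:,0]-.526)<.04)])
show('foot',q[(q[:,2]>.028)&(q[:,2]<.036)&(abs(q[:,1]+.15)<.03)&(abs(q[:,0]-.52)<.05)])
show('stoptop',q[(q[:,2]>.077)&(q[:,2]<.086)&(abs(q[:,1]+.15)<.03)&(abs(q[:,0]-.52)<.05)])
show('pin',q[(q[:,2]>.066)&(q[:,2]<.074)&(q[:,1]>-.142)&(q[:,1]<-.125)&(abs(q[:,0]-.52)<.05)])
show('case',q[(q[:,2]>.038)&(q[:,2]<.046)&(abs(q[:,1]-.133)<.04)&(abs(q[:,0]-.556)<.05)])
E
```

```text
[ 0.53340069 -0.00868184  0.23390928] -5.467022047520799 0.08549990260503743 [ 0.0098983  -0.17818668  0.45498295]
S2 [540.   48.7] [23.9 49.2] 83.34 795 along 0.2004 lat 0.0003
S1 [525.9 -90.1] [25.2 50. ] 85.34 636 along 0.0608 lat -0.0004
foot [ 521.  -151.1] [36.2 64.5] 84.74 933 along -0.0004 lat 0.0005
stoptop [ 521.6 -151.3] [15.2 36.8] 84.42 484 along -0.0005 lat 0.0012
pin [ 522.3 -137.9] [ 9.1 10.7] 84.52 97 along 0.0129 lat 0.0006
case [556.3 132.4] [33.4 45.5] 84.66 1830 along 0.2852 lat 0.0085
```

View pics/w12.png

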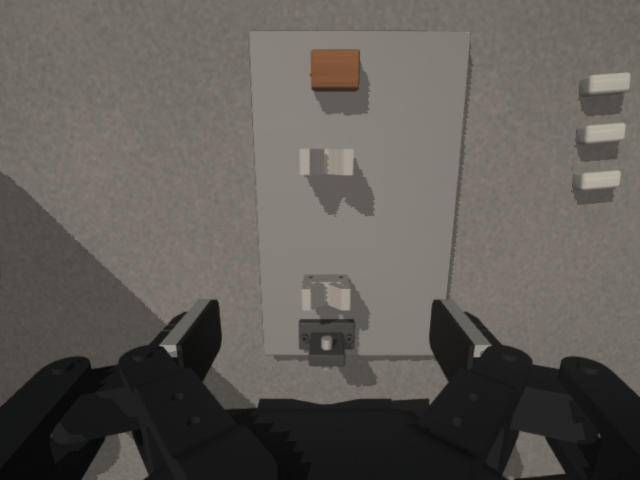

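```bash
python3 - <<'E'
from h import *
d=np.load('pics/w1_d.npy'); T=np.load('w1_T.npy'); info=camera_info('wrist'); info['cam_to_world']=T
P=cloud('wrist',d,info); q=P[110:310,290:350].reshape(-1,3)
c=np.array([.4999,.3525]); a=np.radians(-11.13); v=np.array([np.cos(a),np.sin(a)]); n=np.array([-v[1],v[0]])
t=(q[:,:2]-c)@v; s=(q[:,:2]-c)@n
k=(abs(s)<.007)&(q[:,2]>.06)&(q[:,2]<.09); print(t[k].min(),t[k].max())
k2=(abs(s)<.02)&(q[:,2]>.05)&(q[:,2]<.09)
fl=k2&(t<-.08); print('flange',np.percentile(t[fl],[1,50,99]),s[fl].min(),s[fl].max())
# journals-only axis fit: nearest to top
pts=[]
for t0 in np.arange(-.05,.11,.004):
    kk=k2&(abs(t-t0)<.002)&(abs(s)<.013)
    z=q[kk,2]; top=z>np.percentile(z,60); pts.append((t0,s[kk][top].mean(),z.max()))
pts=np.array(pts); print(pts.round(4).tolist())
nose=(t>.097)&k2; print('nose s',s[nose].min(),s[nose].max()); j=(t>-.065)&(t<-.05)&k2; print('j',np.percentile(s[j],[1,99])); j=(t>.07)&(t<.09)&k2; print('j2',np.percentile(s[j],[1,99]))
E
```

```text
-0.09395450559003093 0.1143321631080089
flange [-0.09369416 -0.08743849 -0.08016897] -0.019999568161550102 0.01850126864476867
[[-0.05, -0.0013, 0.0729], [-0.046, -0.001, 0.0718], [-0.042, -0.0005, 0.0691], [-0.038, 0.0005, 0.074], [-0.034, 0.0016, 0.0774], [-0.03, 0.0015, 0.0768], [-0.026, 0.0, 0.0754], [-0.022, -0.001, 0.0698], [-0.018, -0.0011, 0.0718], [-0.014, -0.0008, 0.0725], [-0.01, -0.0007, 0.0725], [-0.006, -0.0005, 0.0718], [-0.002, -0.0011, 0.072], [0.002, 0.0003, 0.0718], [0.006, -0.0001, 0.0718], [0.01, -0.0007, 0.0724], [0.014, -0.0003, 0.072], [0.018, 0.0, 0.0722], [0.022, -0.0014, 0.0719], [0.026, -0.0004, 0.0719], [0.03, -0.0011, 0.0743], [0.034, -0.0045, 0.0727], [0.038, -0.0046, 0.0735], [0.042, -0.0055, 0.0729], [0.046, -0.0001, 0.0697], [0.05, 0.0006, 0.0719], [0.054, -0.0005, 0.0721], [0.058, 0.0, 0.0718], [0.062, 0.0003, 0.0696], [0.066, -0.0005, 0.072], [0.07, 0.0013, 0.0718], [0.074, -0.0001, 0.0718], [0.078, -0.0005, 0.0718], [0.082, 0.0003, 0.0729], [0.086, -0.0006, 0.0709], [0.09, 0.0004, 0.0716], [0.094, 0.0002, 0.0716], [0.098, 0.0001, 0.0686], [0.102, 0.0002, 0.0694], [0.106, 0.0009, 0.0699]]
nose s -0.008908616056413183 0.009510476033345752
j [-0.01909741  0.01913116]
j2 [-0.01945285  0.01942123]
```

```bash
python3 - <<'E'
from h import *
d=np.load('pics/w1_d.npy'); T=np.load('w1_T.npy'); info=camera_info('wrist'); info['cam_to_world']=T
P=cloud('wrist',d,info); q=P[110:310,270:370].reshape(-1,3)
c=np.array([.5099,.3502]); a=np.radians(-10.7); v=np.array([np.cos(a),np.sin(a)]); n=np.array([-v[1],v[0]])
t=(q[:,:2]-c)@v; s=(q[:,:2]-c)@n
for s0 in np.arange(-.045,.05,.005):
    k=(abs(s-s0)<.0025)
    print(s0.round(3),[ (q[k&(abs(t-t0)<.01),2].max().round(3) if (k&(abs(t-t0)<.01)).any() else None) for t0 in (-.09,-.07,-.05,-.03,-.01,.01,.03,.05,.07,.09)])
rows(.5099,.3502,.20,79.3,1)
E
```

```text
-0.045 [np.float64(0.001), np.float64(0.002), np.float64(0.001), np.float64(0.002), np.float64(0.001), np.float64(0.001), np.float64(0.001), np.float64(0.001), np.float64(0.002), np.float64(0.0)]
-0.04 [np.float64(0.012), np.float64(0.012), np.float64(0.013), np.float64(0.011), np.float64(0.012), np.float64(0.012), np.float64(0.013), np.float64(0.012), np.float64(0.012), np.float64(0.013)]
-0.035 [np.float64(0.013), np.float64(0.013), np.float64(0.013), np.float64(0.013), np.float64(0.013), np.float64(0.014), np.float64(0.013), np.float64(0.013), np.float64(0.013), np.float64(0.013)]
-0.03 [np.float64(0.013), np.float64(0.057), np.float64(0.013), np.float64(0.013), np.float64(0.013), np.float64(0.013), np.float64(0.012), np.float64(0.013), np.float64(0.058), np.float64(0.0)]
-0.025 [np.float64(0.013), np.float64(0.058), np.float64(0.013), np.float64(0.013), np.float64(0.012), np.float64(0.013), np.float64(0.014), np.float64(0.013), np.float64(0.058), np.float64(0.001)]
-0.02 [np.float64(0.061), np.float64(0.058), np.float64(0.013), np.float64(0.013), np.float64(0.012), np.float64(0.0
[... 2411 characters left out ...]
012), np.float64(0.013)]
0.045 [np.float64(0.001), np.float64(0.0), np.float64(0.002), np.float64(0.002), np.float64(0.001), np.float64(0.001), np.float64(0.001), np.float64(0.0), np.float64(0.0), np.float64(0.001)]
[[0.0395, -0.0064, 0.0037, -0.01, -0.01, -9.42, 1], [0.04, 0.0001, 0.0038, -0.01, -0.01, -9.42, 1], [0.0394, 0.0067, 0.0037, -0.01, -0.01, -9.42, 1], [0.0378, 0.013, 0.0037, -0.01, -0.01, -9.42, 1], [0.0352, 0.0191, 0.0037, -0.01, -0.01, -9.42, 1], [0.0316, 0.0246, 0.0037, -0.01, -0.01, -9.42, 1], [0.0271, 0.0293, 0.0037, -0.01, -0.01, -9.42, 1], [0.022, 0.0335, 0.0037, -0.01, -0.01, -9.42, 1], [0.0162, 0.0366, 0.0038, -0.01, -0.01, -9.42, 1]]
end [0.5099 0.3503 0.2   ] 79.27 n 9
```

move_arm(plan=[[0.0395,-0.0065,0,0,0,-9.4,1],[0.04,0,0,0,0,-9.4,1],[0.0395,0.0065,0,0,0,-9.4,1],[0.038,0.013,0,0,0,-9.4,1],[0.035,0.019,0,0,0,-9.4,1],[0.0315,0.0245,0,0,0,-9.4,1],[0.027,0.0295,0,0,0,-9.4,1],[0.022,0.0335,0,0,0,-9.4,1],[0.016,0.0365,0,0,0,-9.4,1],[0,0,0,0,0,0,1]])

```text
t: 24.28
ee_pos: [0.5105, 0.3516, 0.2326]
orientation: [-0.293, -3.126, 0.002]
force: [0.2, -0.7, -0.4]
opening: 0.0852
```

```bash
python3 - <<'E'
from h import *
info=camera_info('wrist');o=telemetry.get_obs(); p,R=tool(o); print(p,ang(R[:,1]),o['opening'],o['force'])
im,d=save('wrist','w13.png'); P=cloud('wrist',d,info); q=P[50:420,230:430].reshape(-1,3)
c=np.array([.5099,.3502]); a=np.radians(-10.7); v=np.array([np.cos(a),np.sin(a)]); n=np.array([-v[1],v[0]])
t=(q[:,:2]-c)@v; s=(q[:,:2]-c)@n
k=(abs(s)<.006)&(q[:,2]>.06)&(q[:,2]<.09); print(t[k].min(),t[k].max())
for lo,hi in [(-.08,-.06),(-.015,.015),(.06,.08),(.09,.1)]:
    k=(t>lo)&(t<hi)&(q[:,2]>.061)&(q[:,2]<.08); print(lo,np.percentile(s[k],[2,98]).round(4), np.percentile(s[k],[2,98]).mean().round(4))
rows(.5099,.3502,.10,79.3,1,3)
E
```

```text
[0.51050328 0.3515754  0.23259208] 79.27414864674974 0.08520785469150394 [ 0.19893333 -0.72747249 -0.43944934]
-0.10278248824767193 0.10469733910371777
-0.08 [-0.0101  0.0113] 0.0006
-0.015 [-0.0107  0.0108] 0.0001
0.06 [-0.0103  0.0113] 0.0005
0.09 [-0.0074  0.0094] 0.001
[[0.0001, -0.0, 0.0443, -0.03, -0.04, -0.07, 1], [0.0002, -0.0001, 0.0442, -0.03, -0.04, -0.07, 1], [0.0002, -0.0, 0.0443, -0.03, -0.04, -0.07, 1]]
end [0.5099 0.3502 0.1   ] 79.3 n 3
```

View pics/w13.png

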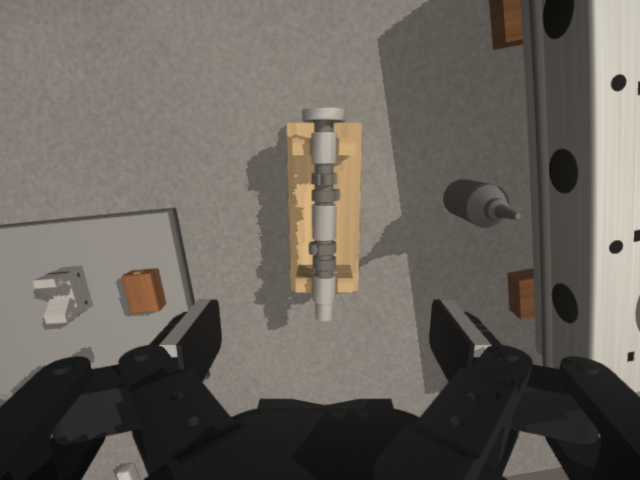

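move_arm(plan=[[0,-0.001,0.06,0,0,0,1],[0,0,0.05,0,0,0,1],[0,0,0.04,0,0,0,1],[0,0,0.02,0,0,0,1],[0,0,0,0,0,0,1],[0,0,0,0,0,0,1]])

```text
t: 25.08
ee_pos: [0.5112, 0.3489, 0.0653]
orientation: [0.301, 3.127, 0.001]
force: [0.1, 0.5, 0.8]
opening: 0.0854
```

```bash
python3 - <<'E'
from h import *
rows(.511,.3502,.01,79.3,1,2)
E
```

```text
[[0.0002, 0.0006, 0.0276, 0.01, 0.02, -0.14, 1], [0.0002, 0.0006, 0.0277, 0.01, 0.02, -0.14, 1]]
end [0.511  0.3502 0.01  ] 79.29 n 2
```

move_arm(plan=[[0,0.001,0.03,0,0,0,1],[0,0,0.015,0,0,0,1],[0,0,0.01,0,0,0,1],[0,0,0,0,0,0,1],[0,0,0,0,0,0,0.2],[0,0,0,0,0,0,-0.5],[0,0,0,0,0,0,-1],[0,0,0,0,0,0,-1],[0,0,0,0,0,0,-1]])

```text
t: 26.2
ee_pos: [0.5106, 0.35, 0.0101]
orientation: [-0.298, -3.127, 0.001]
force: [-0.8, -4.7, 5.4]
opening: 0.0223
```

```bash
python3 - <<'E'
from h import *
info=camera_info('wrist'); o=telemetry.get_obs(); p,R=tool(o); print(p,ang(R[:,1]),o['opening'],o['force'])
im,d=save('wrist','w14.png')
E
```

```text
[0.51064711 0.35002886 0.01008294] 79.1243697724483 0.02232971124804934 [-0.82277126 -4.68713028  5.42348436]
```

View pics/w14.png

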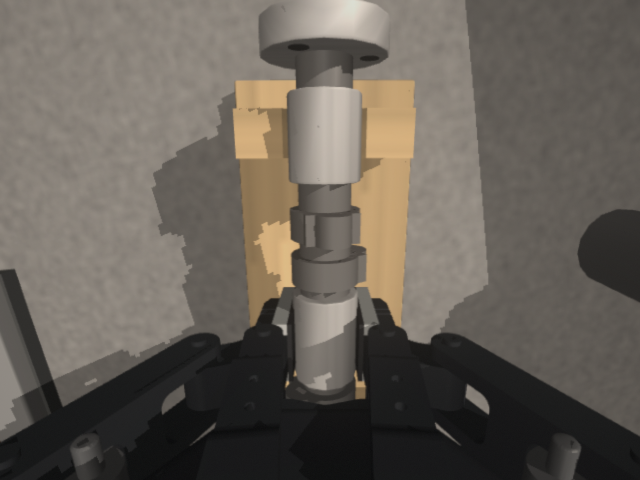

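```bash
python3 - <<'E'
from h import *
info=camera_info('wrist'); o=telemetry.get_obs(); d=np.load('pics/w14_d.npy'); P=cloud('wrist',d,info); p,R=tool(o)
for u in (283,287,368,372): 
    print(u,[( (P[v,u]-p)@R).round(3).tolist()+[P[v,u,2].round(3)] for v in range(282,350,10)])
print(o['opening'],o['force'],o['t'])
q=P[60:300,280:380].reshape(-1,3); L=(q-p)@R
for a,b in [(.056,.084),(.006,.017)]:
    k=(L[:,0]>a)&(L[:,0]<b)&(abs(L[:,1])<.003)&(q[:,2]>.05); print(a,np.percentile(q[k,2],[50,95]) if k.any() else None)
E
```

```text
283 [[0.002, -0.02, -0.002, np.float64(0.012)], [0.011, -0.016, -0.035, np.float64(0.045)], [0.011, -0.015, -0.046, np.float64(0.056)], [0.01, -0.014, -0.053, np.float64(0.063)], [0.01, -0.013, -0.061, np.float64(0.071)], [0.012, -0.012, -0.07, np.float64(0.08)], [0.011, -0.011, -0.074, np.float64(0.084)]]
287 [[0.002, -0.018, -0.001, np.float64(0.011)], [0.011, -0.014, -0.037, np.float64(0.047)], [0.011, -0.013, -0.046, np.float64(0.056)], [0.01, -0.012, -0.053, np.float64(0.063)], [0.011, -0.011, -0.062, np.float64(0.072)], [0.007, -0.012, -0.062, np.float64(0.072)], [0.005, -0.011, -0.064, np.float64(0.074)]]
368 [[0.002, 0.023, -0.001, np.float64(0.012)], [0.011, 0.019, -0.035, np.float64(0.045)], [0.011, 0.017, -0.045, np.float64(0.055)], [0.01, 0.017, -0.053, np.float64(0.063)], [0.011, 0.016, -0.062, np.float64(0.072)], [0.012, 0.015, -0.07, np.float64(0.08)], [0.011, 0.014, -0.075, np.float64(0.085)]]
372 [[0.002, 0.025, -0.002, np.float64(0.012)], [-0.003, 0.025, -0.002, np.float64(0.012)], [0.006, 0.02, -0.035, np.float64(0.046)], [0.011, 0.018, -0.054, np.float64(0.064)], [0.011, 0.017, -0.062, np.float64(0.072)], [0.011, 0.016, -0.07, np.float64(0.08)], [0.012, 0.015, -0.076, np.float64(0.086)]]
0.022319626865389724 [-1.13942481 -5.24668108  4.50105914] 26.25
0.056 [0.07052714 0.07241203]
0.006 [0.06637292 0.06677484]
```

move_arm(plan=[[0,0,-0.005,0,0,0,-1],[0,0,-0.015,0,0,0,-1],[0,0,-0.03,0,0,0,-1],[0,0,-0.045,0,0,0,-1],[0,0,-0.045,0,0,0,-1],[0,0,-0.02,0,0,0,-1],[0,0,0,0,0,0,-1],[0,0,0,0,0,0,-1]])

```text
t: 27.25
ee_pos: [0.5102, 0.3503, 0.1688]
orientation: [-0.298, -3.126, 0.001]
force: [-0.6, -0.7, -3.9]
opening: 0.0222
```

```bash
cat >> h.py <<'E'
def shaft(fn):
    info=camera_info('wrist'); o=telemetry.get_obs(); p,R=tool(o); print(p,ang(R[:,1]),o['opening'],o['force'],o['moment'])
    im,d=save('wrist',fn); P=cloud('wrist',d,info); q=P[:300,200:450].reshape(-1,3); L=(q-p)@R; np.save('L.npy',L)
    k0=(abs(L[:,1])<.025)&(L[:,2]<-.02)&(L[:,2]>-.09)
    print('max tool x',L[k0&(abs(L[:,1])<.01)][:,0].max())
    for a,b in [(.058,.068),(.068,.078),(.076,.083),(.049,.055)]:
        k=k0&(L[:,0]>a)&(L[:,0]<b); y=np.percentile(L[k,1],[1,99]); m=y.mean(); kk=k&(abs(L[:,1]-m)<.003); print(a,b,'y',y.round(4),m.round(4),'top z',np.median(L[kk,2]).round(4))
E
python3 -c "
from h import *
shaft('w15.png')
rows(.5330,-.0213,.17,-5.5,-1)"
```

```text
[0.51019404 0.35030953 0.16882636] 79.10661854540231 0.022206362095735257 [-0.61392633 -0.73727084 -3.89085487] [-0.02586519 -0.00151702  0.07034384]
max tool x 0.10426102768294063
0.058 0.068 y [-0.0103  0.0125] 0.0011 top z -0.0603
0.068 0.078 y [-0.0104  0.0126] 0.0011 top z -0.0602
0.076 0.083 y [-0.0104  0.0125] 0.001 top z -0.0603
0.049 0.055 y [-0.0074  0.0095] 0.001 top z -0.0575
[[-0.0116, -0.0451, -0.0002, -0.01, -0.0, 10.58, -1], [-0.0196, -0.0422, -0.0001, -0.01, -0.0, 10.58, -1], [-0.0271, -0.0378, -0.0002, -0.01, -0.0, 10.58, -1], [-0.0336, -0.0322, -0.0002, -0.01, -0.0, 10.58, -1], [-0.0389, -0.0256, -0.0001, -0.01, -0.0, 10.58, -1], [-0.0429, -0.0179, -0.0002, -0.01, -0.0, 10.58, -1], [-0.0455, -0.0098, -0.0002, -0.01, -0.0, 10.58, -1], [-0.0465, -0.0012, -0.0002, -0.01, -0.0, 10.58, -1]]
end [ 0.533  -0.0213  0.17  ] -5.53 n 8
```

View pics/w15.png

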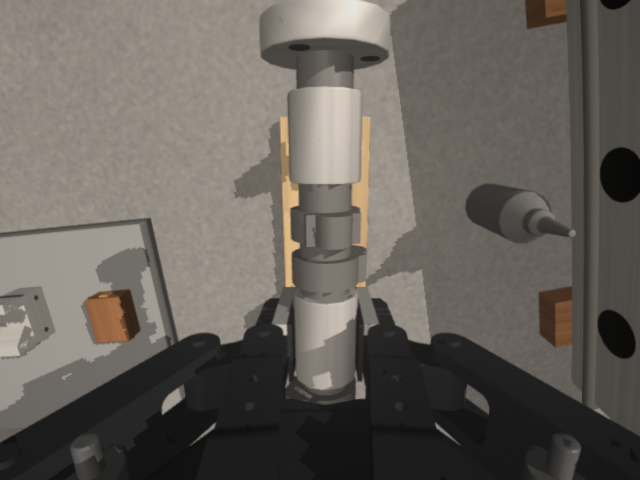

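```bash
python3 -c "
from h import *
rows(.5322,-.0212,.17,-5.5,-1,10)"
```

```text
[[-0.0092, -0.0361, -0.0001, -0.01, -0.0, 8.46, -1], [-0.0144, -0.0343, -0.0002, -0.01, -0.0, 8.46, -1], [-0.0192, -0.0318, -0.0001, -0.01, -0.0, 8.46, -1], [-0.0238, -0.0287, -0.0001, -0.01, -0.0, 8.46, -1], [-0.0277, -0.0248, -0.0002, -0.01, -0.0, 8.46, -1], [-0.0311, -0.0205, -0.0001, -0.01, -0.0, 8.46, -1], [-0.0337, -0.0157, -0.0002, -0.01, -0.0, 8.46, -1], [-0.0357, -0.0106, -0.0001, -0.01, -0.0, 8.46, -1], [-0.0368, -0.0052, -0.0002, -0.01, -0.0, 8.46, -1], [-0.0372, 0.0003, -0.0002, -0.01, -0.0, 8.46, -1]]
end [ 0.5322 -0.0212  0.17  ] -5.49 n 10
```

move_arm(plan=[[-0.009,-0.036,0,0,0,8.45,-1],[-0.0145,-0.0345,0,0,0,8.45,-1],[-0.019,-0.032,0,0,0,8.45,-1],[-0.024,-0.0285,0,0,0,8.45,-1],[-0.0275,-0.025,0,0,0,8.45,-1],[-0.031,-0.0205,0,0,0,8.45,-1],[-0.0335,-0.0155,0,0,0,8.45,-1],[-0.0355,-0.0105,0,0,0,8.45,-1],[-0.037,-0.005,0,0,0,8.45,-1],[-0.037,0,0,0,0,8.45,-1]])

```text
t: 28.55
ee_pos: [0.5322, -0.0216, 0.1685]
orientation: [-2.328, -2.108, 0.002]
force: [0.3, 0.5, -4.5]
opening: 0.0224
```

move_arm(plan=[[0,0,0,0,0,0,-1],[0,0,0.04,0,0,0,-1],[0,0,0.03,0,0,0,-1],[0,0,0,0,0,0,-1],[0,0,0,0,0,0,-1]])

```text
t: 29.18
ee_pos: [0.5329, -0.02, 0.1002]
orientation: [2.322, 2.115, 0.001]
force: [0.2, 0.4, -3.5]
opening: 0.0224
```

```bash
python3 -c "
from h import *
shaft('w16.png')
rows(.5322,-.0212,.04,-5.5,-1,3)"
```

```text
[ 0.53293922 -0.02003167  0.10021925] -5.339022427072731 0.022439554783302177 [ 0.2077134   0.41492671 -3.46049041] [-0.01059717  0.00914407 -0.0109531 ]
max tool x 0.10557792468504916
0.058 0.068 y [-0.0111  0.0118] 0.0004 top z -0.0603
0.068 0.078 y [-0.0111  0.0119] 0.0004 top z -0.0602
0.076 0.083 y [-0.0113  0.0118] 0.0002 top z -0.0602
0.049 0.055 y [-0.0082  0.0087] 0.0003 top z -0.0575
[[-0.0004, -0.0003, 0.0202, 0.03, -0.0, 0.05, -1], [-0.0003, -0.0003, 0.0202, 0.03, -0.0, 0.05, -1], [-0.0004, -0.0003, 0.0202, 0.03, -0.0, 0.05, -1]]
end [ 0.5322 -0.0212  0.04  ] -5.5 n 3
```

View pics/w16.png

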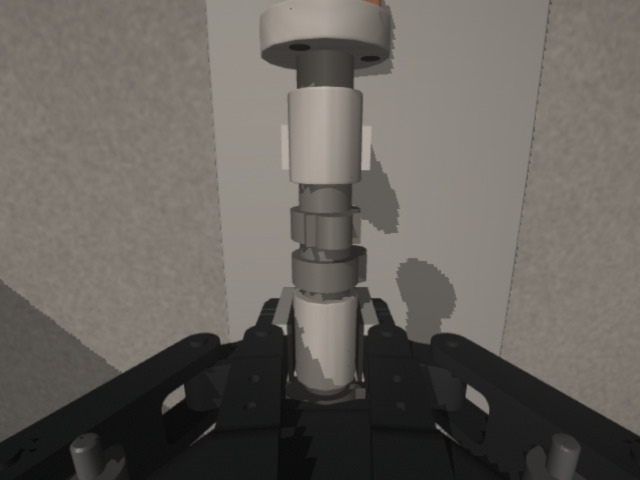

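move_arm(plan=[[-0.002,-0.0005,0.03,0,0,0.15,-1],[0,0,0.03,0,0,0,-1],[0,0,0.01,0,0,0,-1],[0,0,0,0,0,0,-1],[0,0,0,0,0,0,-1]])

```text
t: 29.85
ee_pos: [0.5326, -0.0224, 0.0308]
orientation: [2.325, 2.111, 0.002]
force: [-0.5, -0.7, -3.7]
opening: 0.0228
```

```bash
python3 -c "
from h import *
shaft('w17.png')
rows(.5324,-.0220,.018,-5.5,-1,3)
im,d=save('side','side2.png')"
```

```text
[ 0.53257103 -0.02238228  0.03079151] -5.535324429901693 0.022806174746663316 [-0.50529979 -0.74781765 -3.71878015] [ 0.00113169 -0.04260152 -0.0360651 ]
max tool x 0.10563796994024634
0.058 0.068 y [-0.0235  0.0244] 0.0005 top z -0.0602
0.068 0.078 y [-0.0236  0.0245] 0.0004 top z -0.0602
0.076 0.083 y [-0.0236  0.0244] 0.0004 top z -0.0602
0.049 0.055 y [-0.0083  0.0087] 0.0002 top z -0.0575
[[0.0001, -0.0001, 0.0042, 0.04, 0.0, -0.01, -1], [0.0001, -0.0, 0.0043, 0.04, 0.0, -0.01, -1], [0.0002, -0.0001, 0.0042, 0.04, 0.0, -0.01, -1]]
end [ 0.5324 -0.022   0.018 ] -5.51 n 3
```

View pics/w17.png

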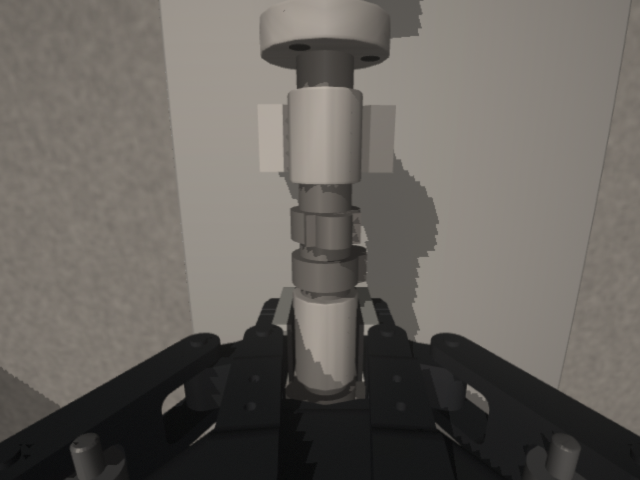

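View pics/side2.png

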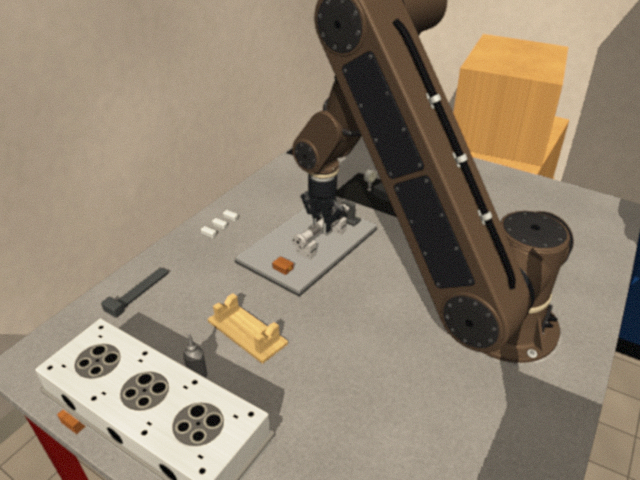

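move_arm(plan=[[0,0,0.006,0,0,0,-1],[0,0,0.004,0,0,0,-1],[0,0,0.002,0,0,0,-1],[0,0,0.001,0,0,0,-1],[0,0,0,0,0,0,-1]])

```text
t: 30.58
ee_pos: [0.5323, -0.0224, 0.0167]
orientation: [2.326, 2.111, 0.001]
force: [1.5, 0.4, -3.4]
opening: 0.0221
```

move_arm(plan=[[0,0,0.001,0,0,0,-1],[0,0,0,0,0,0,-1]])

```text
t: 30.82
ee_pos: [0.5328, -0.0225, 0.0162]
orientation: [2.325, 2.11, 0.002]
force: [3.2, -0.3, 4.5]
opening: 0.0224
```

move_arm(plan=[[0,0,0,0,0,0,-0.3],[0,0,0,0,0,0,0.2],[0,0,0,0,0,0,0.6],[0,0,0,0,0,0,0.6],[0,0,-0.03,0,0,0,0.6],[0,0,-0.06,0,0,0,0.6],[0,0,-0.06,0,0,0,1],[0,0,-0.06,0,0,0,1],[0,0,0,0,0,0,1],[0,0,0,0,0,0,1]])

```text
t: 32.08
ee_pos: [0.5314, -0.0223, 0.225]
orientation: [-2.326, -2.111, 0.001]
force: [-0.6, 0.1, -1.1]
opening: 0.0856
```

```bash
cat >> h.py <<'E'
u=np.array([.0958,.9954]); nrm=np.array([.9954,-.0958]); S0=np.array([.5205,-.1507])
def setup(fn):
    info=camera_info('wrist');o=telemetry.get_obs(); p,R=tool(o); print(p,ang(R[:,1]),o['force'])
    im,d=save('wrist',fn); P=cloud('wrist',d,info); q=P.reshape(-1,3); np.save(fn.replace('.png','_P.npy'),P)
    A=(q[:,:2]-S0)@u; B=(q[:,:2]-S0)@nrm; z=q[:,2]
    for n,lo,hi,zl,zh in [('pin',.009,.018,.066,.075),('nose',.028,.042,.066,.079),('j1',.058,.072,.070,.082),('mid',.115,.145,.07,.082),('j2',.188,.212,.07,.082),('flange',.223,.235,.07,.09)]:
        k=(A>lo)&(A<hi)&(z>zl)&(z<zh)&(abs(B)<.025)
        if k.sum()>10: y=np.percentile(B[k],[2,98]); kk=k&(abs(B-y.mean())<.003); print(n,k.sum(),'lat',y.round(4),y.mean().round(4),'top',np.median(z[kk]).round(4))
    k=(abs(B)<.006)&(z>.066)&(A>.02)&(A<.26)&(z<.1); print('shaft ext',A[k].min(),A[k].max())
    k=(abs(B)<.006)&(z>.064)&(A<.0225)&(z<.076); print('pin ext',A[k].max() if k.any() else None)
    for n,c in [('S1',.06),('S2',.2)]:
        k=(abs(B)>.0165)&(abs(B)<.03)&(z>.059)&(z<.069)&(abs(A-c)<.025); print(n,mrect(q[k]),'along',np.percentile(A[k],[1,99]).round(4),'lat',np.percentile(B[k],[1,99]).round(4))
E
python3 -c "
from h import *
setup('w18.png')"
```

```text
[ 0.5313897  -0.02227812  0.22498228] -5.543650916989623 [-0.64854035  0.14444066 -1.09259833]
pin 98 lat [-0.0045  0.0058] 0.0007 top 0.0709
nose 230 lat [-0.0095  0.0082] -0.0007 top 0.0746
j1 285 lat [-0.0102  0.0095] -0.0004 top 0.0768
mid 728 lat [-0.0107  0.0099] -0.0004 top 0.0766
j2 637 lat [-0.0093  0.0101] 0.0004 top 0.0764
flange 592 lat [-0.017   0.0178] 0.0004 top 0.0845
shaft ext 0.025572634337871956 0.23327779711665975
pin ext 0.01800703644311848
S1 (array([526. , -89.6]), array([24.4, 50. ]), 84.78) along [0.0493 0.0732] lat [-0.0254  0.0239]
S2 (array([540.8,  55.1]), array([36.2, 48.9]), 83.42) along [0.1892 0.2235] lat [-0.0241  0.0248]
```

View pics/w18.png

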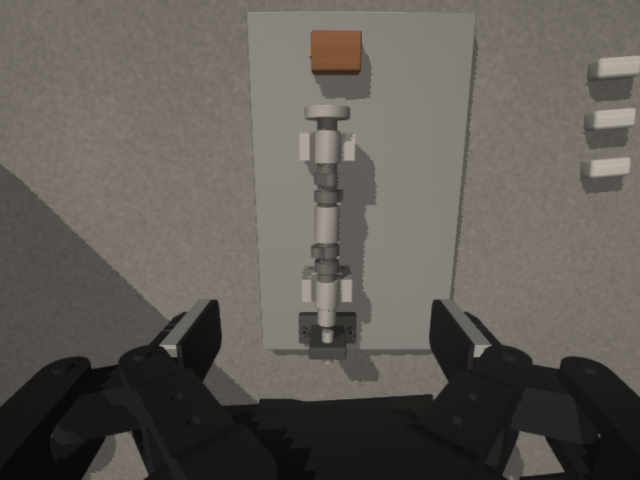

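```bash
python3 -c "
from h import *
rows(.5003,-.3597,.26,-11.8,1,8)"
```

```text
[[-0.0424, 0.0002, -0.0045, -0.02, -0.0, 0.78, 1], [-0.0423, 0.0008, -0.0044, -0.02, -0.0, 0.78, 1], [-0.0423, 0.0014, -0.0045, -0.02, -0.0, 0.78, 1], [-0.0424, 0.002, -0.0045, -0.02, -0.0, 0.78, 1], [-0.0422, 0.0025, -0.0045, -0.02, -0.0, 0.78, 1], [-0.0423, 0.0031, -0.0044, -0.02, -0.0, 0.78, 1], [-0.0422, 0.0037, -0.0045, -0.02, -0.0, 0.78, 1], [-0.0421, 0.0042, -0.0045, -0.02, -0.0, 0.78, 1]]
end [ 0.5003 -0.3597  0.26  ] -11.79 n 8
```

move_arm(plan=[[-0.0425,0,-0.0045,0,0,0.8,1],[-0.0425,0.001,-0.0045,0,0,0.8,1],[-0.0425,0.0015,-0.0045,0,0,0.8,1],[-0.0425,0.002,-0.0045,0,0,0.8,1],[-0.042,0.0025,-0.0045,0,0,0.8,1],[-0.042,0.003,-0.0045,0,0,0.8,1],[-0.042,0.0035,-0.0045,0,0,0.7,1],[-0.042,0.004,-0.0045,0,0,0.7,1],[0,0,0,0,0,0,1],[0,0,0,0,0,0,1]])

```text
t: 33.38
ee_pos: [0.4999, -0.3588, 0.26]
orientation: [-2.435, -1.98, 0.0]
force: [-1.0, -0.2, 0.6]
opening: 0.0855
```

```bash
python3 - <<'E'
from h import *
info=camera_info('wrist');o=telemetry.get_obs(); p,R=tool(o); print(p,ang(R[:,1]),o['force'],o['joint_pos'].round(2))
im,d=save('wrist','w19.png'); P=cloud('wrist',d,info); q=P.reshape(-1,3)
k=(abs(q[:,0]-.5)<.06)&(abs(q[:,1]+.33)<.13)
for lo,hi in [(.028,.04),(.105,.116),(.12,.142),(.172,.19)]:
    w=q[k&(q[:,2]>lo)&(q[:,2]<hi)]
    if len(w)>20: print(lo,hi,len(w),mrect(w),w.mean(0).round(4))
for r in models.spot_in('wrist','gauge_grip')+models.spot_in('wrist','gauge_foot'): print(r)
E
```

```text
[ 0.499912   -0.35884579  0.25996006] -11.754963303579187 [-0.96331922 -0.2301516   0.57195154] [-0.73  0.43  1.51  0.    1.2  -0.52]
0.028 0.04 1682 (array([ 496.1, -359.4]), array([60.1, 67.4]), 77.32) [ 0.5007 -0.3548  0.0349]
0.105 0.116 599 (array([ 510.8, -314.8]), array([116.4,  24.6]), 75.87) [ 0.5094 -0.3178  0.1113]
0.12 0.142 856 (array([ 510.8, -317.5]), array([112.6,  23.2]), 75.52) [ 0.5163 -0.2892  0.1262]
0.172 0.19 561 (array([ 500.1, -359.9]), array([20.3, 13.9]), 77.92) [ 0.5003 -0.3588  0.1817]
{'location': [0.5108, -0.3496, 0.116], 'conf': 0.88}
```

View pics/w19.png

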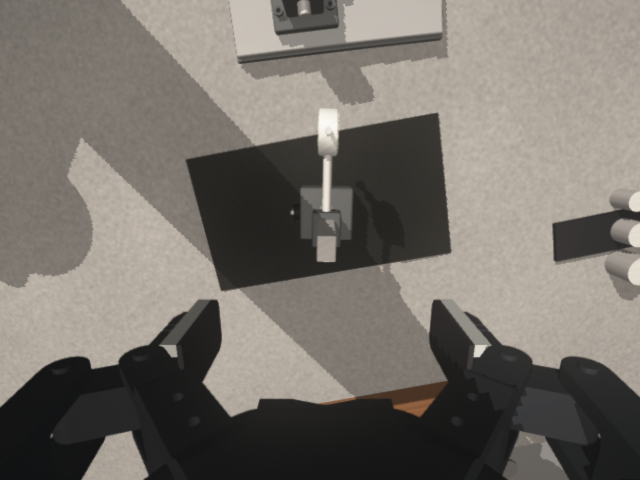

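move_arm(plan=[[-0.001,0,0.05,0,0,0.5,1],[0,0,0.05,0,0,0,1],[0,0,0.03,0,0,0,1],[0,0,0.02,0,0,0,1],[0,0,0.006,0,0,0,1],[0,0,0,0,0,0,1],[0,0,0,0,0,0,1]])

```text
t: 34.4
ee_pos: [0.5004, -0.3605, 0.1066]
orientation: [2.444, 1.971, 0.001]
force: [-0.9, 0.4, 0.8]
opening: 0.0855
```

```bash
python3 - <<'E'
from h import *
info=camera_info('wrist');o=telemetry.get_obs(); p,R=tool(o); print(p,ang(R[:,1]),o['force'],o['joint_pos'].round(2))
im,d=save('wrist','w20.png')
E
```

```text
[ 0.50044157 -0.36054115  0.10657792] -12.22915177069359 [-0.87207548  0.43073027  0.84614767] [-0.73  0.59  1.68  0.    0.87 -0.52]
```

View pics/w20.png

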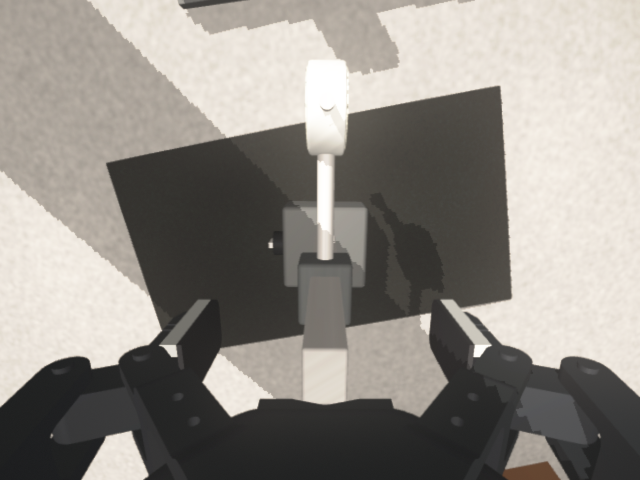

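Column is centred between the open pads. Close.

move_arm(plan=[[0,0,0,0,0,0,0.2],[0,0,0,0,0,0,-0.4],[0,0,0,0,0,0,-0.7],[0,0,0,0,0,0,-1],[0,0,0,0,0,0,-1],[0,0,0,0,0,0,-1]])

```text
t: 35.2
ee_pos: [0.5001, -0.3606, 0.1057]
orientation: [2.445, 1.972, 0.0]
force: [-0.2, -0.5, 2.2]
opening: 0.0132
```

```bash
cat >> h.py <<'E'
def gauge(fn):
    info=camera_info('wrist');o=telemetry.get_obs(); p,R=tool(o); print(p,ang(R[:,1]),R[:,2].round(4),o['opening'],o['force'],o['moment'])
    im,d=save('wrist',fn); P=cloud('wrist',d,info); q=P[:330].reshape(-1,3); L=(q-p)@R; np.save('L.npy',L)
    # dial: tool x ~ .065-.105
    k=(L[:,0]>.05)&(L[:,0]<.12)&(abs(L[:,1])<.03)&(L[:,2]<.02)&(L[:,2]>-.08)
    print('dial',k.sum(),'x',np.percentile(L[k,0],[1,99]).round(4),'y',np.percentile(L[k,1],[2,98]).round(4),'z',np.percentile(L[k,2],[1,99]).round(4))
    k=(L[:,0]>.015)&(L[:,0]<.06)&(abs(L[:,1])<.02)&(abs(L[:,2]-.0)<.012)
    if k.sum()>20: c=np.polyfit(L[k,0],L[k,1],1); print('arm y fit',c.round(4),'z',np.polyfit(L[k,0],L[k,2],1).round(4),k.sum())
    k=(abs(L[:,0])<.05)&(abs(L[:,1])<.045)&(L[:,2]>.055)&(L[:,2]<.09); print('base',k.sum(),'z',np.median(L[k,2]).round(4) if k.any() else '', np.percentile(L[k],[2,98],axis=0).round(4).tolist() if k.any() else '')
E
python3 -c "
from h import *
gauge('w21.png')"
```

```text
[ 0.50012608 -0.36056054  0.1056897 ] -12.242792980511547 [ 3.e-04 -2.e-04 -1.e+00] 0.013232216882382953 [-0.17806493 -0.45887123  2.23004082] [-0.14037241 -0.03835888  0.01675219]
dial 4409 x [0.0512 0.1031] y [-0.0072  0.0083] z [-0.0309 -0.0039]
arm y fit [ 0.0059 -0.0001] z [-0.0196 -0.0047] 2003
base 4496 z 0.0707 [[-0.0255, -0.0356, 0.0691], [0.0304, 0.0287, 0.0842]]
```

View pics/w21.png

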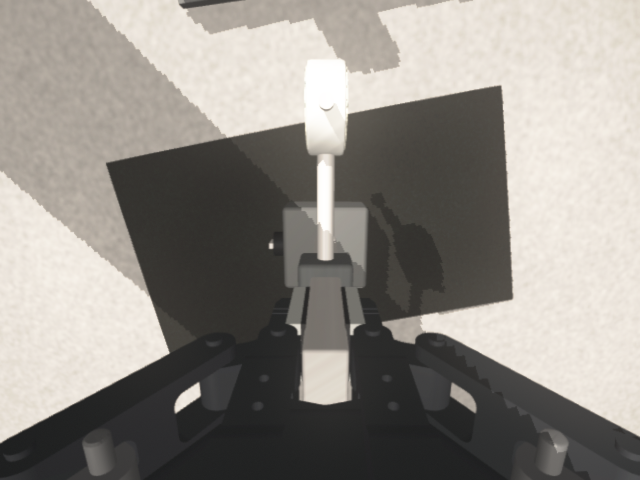

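move_arm(plan=[[0,0,-0.005,0,0,0,-1],[0,0,-0.015,0,0,0,-1],[0,0,-0.03,0,0,0,-1],[0,0,-0.04,0,0,0,-1],[0,0,-0.035,0,0,0,-1],[0,0,-0.02,0,0,0,-1],[0,0,0,0,0,0,-1],[0,0,0,0,0,0,-1]])

```text
t: 36.25
ee_pos: [0.4996, -0.36, 0.2496]
orientation: [-2.444, -1.971, 0.0]
force: [0.2, -0.2, -8.6]
opening: 0.0138
```

```bash
python3 -c "
from h import *
gauge('w22.png')
rows(.6173,-.0299,.25,84.5,-1,16)"
```

```text
[ 0.49958948 -0.36001668  0.24962973] -12.245076052250452 [-0.0012  0.0012 -1.    ] 0.013805543938947066 [ 0.15869995 -0.16867977 -8.56312649] [-0.06350782  0.01766866  0.03928269]
dial 4393 x [0.0512 0.1032] y [-0.0072  0.0084] z [-0.0309 -0.0038]
arm y fit [0.003  0.0001] z [-0.0179 -0.0047] 2021
base 4480 z 0.0708 [[-0.0254, -0.0355, 0.0692], [0.0304, 0.0288, 0.0843]]
[[0.0217, 0.0028, -0.0, -0.0, -0.01, -6.05, -1], [0.0213, 0.0051, -0.0, -0.0, -0.01, -6.05, -1], [0.0207, 0.0073, -0.0001, -0.0, -0.01, -6.05, -1], [0.0197, 0.0095, -0.0, -0.0, -0.01, -6.05, -1], [0.0187, 0.0114, -0.0, -0.0, -0.01, -6.05, -1], [0.0174, 0.0134, -0.0001, -0.0, -0.01, -6.05, -1], [0.0158, 0.0151, -0.0, -0.0, -0.01, -6.05, -1], [0.0142, 0.0168, -0.0001, -0.0, -0.01, -6.05, -1], [0.0123, 0.0181, -0.0, -0.0, -0.01, -6.05, -1], [0.0103, 0.0193, -0.0, -0.0, -0.01, -6.05, -1]]
[[0.0083, 0.0203, -0.0001, -0.0, -0.01, -6.05, -1], [0.006, 0.021, -0.0, -0.0, -0.01, -6.05, -1], [0.0038, 0.0216, -0.0001, -0.0, -0.01, -6.05, -1], [0.0016, 0.0219, -0.0, -0.0, -0.01, -6.05, -1], [-0.0008, 0.0218, -0.0001, -0.0, -0.01, -6.05, -1], [-0.0031, 0.0217, -0.0001, -0.0, -0.01, -6.05, -1]]
end [ 0.6173 -0.0299  0.25  ] 84.56 n 16
```

move_arm(plan=[[0.0215,0.003,0,0,0,-6,-1],[0.0215,0.005,0,0,0,-6,-1],[0.0205,0.0075,0,0,0,-6,-1],[0.0195,0.0095,0,0,0,-6,-1],[0.0185,0.0115,0,0,0,-6,-1],[0.0175,0.0135,0,0,0,-6,-1],[0.016,0.015,0,0,0,-6,-1],[0.014,0.017,0,0,0,-6,-1],[0.0125,0.018,0,0,0,-6,-1],[0.0105,0.0195,0,0,0,-6,-1]])

```text
t: 37.55
ee_pos: [0.5747, -0.1536, 0.2494]
orientation: [-1.126, -2.931, -0.0]
force: [-0.2, -0.0, -7.1]
opening: 0.013
```

move_arm(plan=[[0.0085,0.0205,0,0,0,-6.1,-1],[0.006,0.021,0,0,0,-6.1,-1],[0.004,0.0215,0,0,0,-6.1,-1],[0.0015,0.022,0,0,0,-6.1,-1],[-0.001,0.022,0,0,0,-6.1,-1],[-0.003,0.0215,0,0,0,-6.1,-1],[0,0,0,0,0,0,-1],[0,0,0,0,0,0,-1]])

```text
t: 38.55
ee_pos: [0.6194, -0.0309, 0.2498]
orientation: [-0.156, -3.136, -0.0]
force: [0.1, 0.6, -6.8]
opening: 0.0133
```

```bash
python3 -c "
from h import *
gauge('w23.png')
rows(.6173,-.0299,.16,84.5,-1,4)"
```

```text
[ 0.61943615 -0.03087138  0.24975303] 84.29355302566869 [-1.5e-03  1.0e-04 -1.0e+00] 0.013326041385673129 [ 0.1092892   0.56833865 -6.83784783] [-0.05962703 -0.04634508 -0.01902586]
dial 4363 x [0.0513 0.1019] y [-0.0066  0.009 ] z [-0.0307 -0.0035]
arm y fit [0.0065 0.0007] z [-0.0037 -0.0052] 1701
base 4460 z 0.0709 [[-0.0268, -0.0347, 0.0693], [0.0288, 0.0295, 0.0836]]
[[0.0005, 0.0002, 0.0225, -0.0, -0.02, -0.06, -1], [0.0006, 0.0003, 0.0225, -0.0, -0.02, -0.06, -1], [0.0006, 0.0002, 0.0225, -0.0, -0.02, -0.06, -1], [0.0005, 0.0003, 0.0225, -0.0, -0.02, -0.06, -1]]
end [ 0.6173 -0.0299  0.16  ] 84.52 n 4
```

View pics/w23.png

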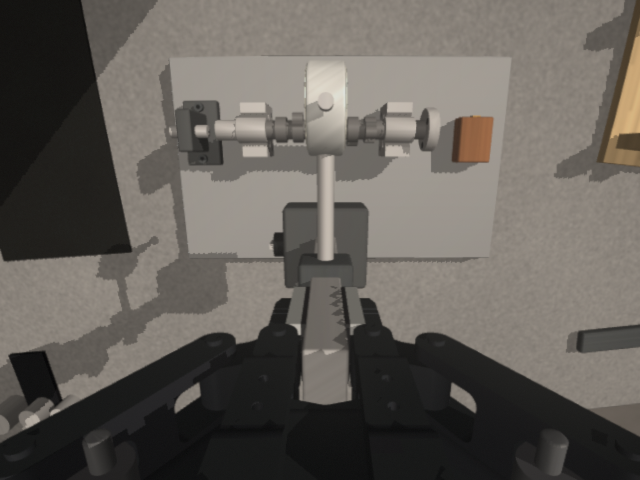

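move_arm(plan=[[0.002,0.001,0.03,0,0,-0.2,-1],[0,0,0.035,0,0,0,-1],[0,0,0.02,0,0,0,-1],[0,0,0.005,0,0,0,-1],[0,0,0,0,0,0,-1],[0,0,0,0,0,0,-1]])

```text
t: 39.35
ee_pos: [0.6183, -0.0297, 0.1616]
orientation: [0.15, 3.136, -0.0]
force: [-0.2, 0.6, -7.5]
opening: 0.0129
```

```bash
python3 -c "
from h import *
gauge('w24.png')
rows(.6173,-.0299,.125,84.5,-1,3)"
```

```text
[ 0.61831476 -0.02965437  0.16164833] 84.53737778913474 [ 1.7e-03 -2.0e-04 -1.0e+00] 0.012912694737788203 [-0.2234502   0.62378193 -7.48231088] [-0.00810015  0.00857317  0.01616724]
dial 4366 x [0.0513 0.1018] y [-0.0066  0.009 ] z [-0.0306 -0.0036]
arm y fit [0.0008 0.001 ] z [-0.0083 -0.005 ] 1713
base 4457 z 0.0709 [[-0.0268, -0.0347, 0.0694], [0.0288, 0.0295, 0.0834]]
[[0.0003, -0.0001, 0.0122, 0.0, 0.03, 0.02, -1], [0.0004, -0.0002, 0.0122, 0.0, 0.03, 0.02, -1], [0.0003, -0.0001, 0.0122, 0.0, 0.03, 0.02, -1]]
end [ 0.6173 -0.0299  0.125 ] 84.49 n 3
```

View pics/w24.png

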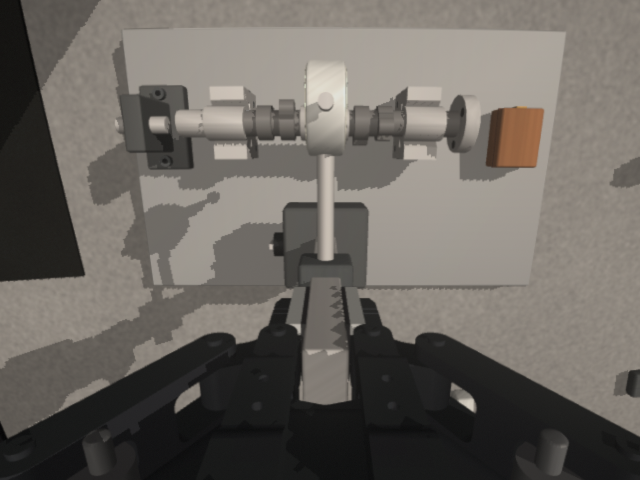

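move_arm(plan=[[0.001,0,0.015,0,0,0,-1],[0,0,0.012,0,0,0,-1],[0,0,0.006,0,0,0,-1],[0,0,0.003,0,0,0,-1],[0,0,0.002,0,0,0,-1],[0,0,0,0,0,0,-1]])

```text
t: 40.15
ee_pos: [0.6169, -0.0293, 0.1227]
orientation: [0.149, 3.138, 0.0]
force: [0.1, 0.3, -6.1]
opening: 0.0137
```

```bash
python3 -c "
from h import *
gauge('w25.png')
im,d=save('side','side3.png')
rows(.6173,-.0299,.1217,84.5,-1,3)"
```

```text
[ 0.61692121 -0.02932157  0.12271469] 84.55443512031586 [ 1.e-04  1.e-04 -1.e+00] 0.013684554256709607 [ 0.09000571  0.31601213 -6.06453762] [0.0093845  0.24623453 0.01789552]
dial 4372 x [0.0512 0.1017] y [-0.0065  0.009 ] z [-0.0309 -0.0037]
arm y fit [0.0118 0.0005] z [-0.0167 -0.0047] 1823
base 4473 z 0.0709 [[-0.0268, -0.0347, 0.0694], [0.0291, 0.0295, 0.0841]]
[[-0.0001, -0.0002, 0.0004, 0.0, 0.01, 0.02, -1], [-0.0002, -0.0002, 0.0004, 0.0, 0.01, 0.02, -1], [-0.0001, -0.0001, 0.0004, 0.0, 0.01, 0.02, -1]]
end [ 0.6173 -0.0299  0.1217] 84.5 n 3
```

move_arm(plan=[[0,0,0.001,0,0,0,-1],[0,0,0,0,0,0,-1]])

```text
t: 40.5
ee_pos: [0.617, -0.0293, 0.1218]
orientation: [0.149, 3.138, 0.0]
force: [-0.5, 0.2, -5.6]
opening: 0.0133
```

move_arm(plan=[[0,0,0.0005,0,0,0,-1],[0,0,0.0005,0,0,0,-1],[0,0,0,0,0,0,-1]])

```text
t: 40.88
ee_pos: [0.6173, -0.0294, 0.1217]
orientation: [0.149, 3.136, -0.0]
force: [-1.2, 0.2, 5.3]
opening: 0.0133
```

move_arm(plan=[[0,0,0,0,0,0,-0.5],[0,0,0,0,0,0,0],[0,0,0,0,0,0,0.6],[0,0,0,0,0,0,0.6],[0,0,-0.02,0,0,0,0.6],[0,0,-0.04,0,0,0,0.6],[0,0,-0.05,0,0,0,0.6],[0,0,0,0,0,0,0.6]])

```text
t: 41.88
ee_pos: [0.6183, -0.0295, 0.2344]
orientation: [0.149, 3.131, -0.001]
force: [-0.8, -0.3, -0.3]
opening: 0.0684
```

```bash
python3 - <<'E'
from h import *
info=camera_info('wrist');o=telemetry.get_obs(); p,R=tool(o); print(p,ang(R[:,1]),o['force'])
im,d=save('wrist','w26.png'); P=cloud('wrist',d,info); q=P.reshape(-1,3)
A=(q[:,:2]-S0)@u; B=(q[:,:2]-S0)@nrm; z=q[:,2]
Q=np.c_[A,B]
for n,lo,hi,kk in [('coltop',.19,.205,(abs(B-.085)<.03)),('base',.047,.056,(B>.045)&(B<.13)),('dial',.13,.158,(B<.04)),('arm',.115,.135,(B>.025)&(B<.07))]:
    k=kk&(z>lo)&(z<hi)&(abs(A-.13)<.06)
    if k.sum()>20: print(n,k.sum(),mrect(Q[k]),np.median(z[k]).round(4),z[k].max())
    k2=k
k=(abs(A-.13)<.06)&(z>.125)&(B<.022)&(B>-.03); print('dial lat',np.percentile(B[k],[1,99]),'along',np.percentile(A[k],[1,99]),'zmax',z[k].max())
E
```

```text
[ 0.61826218 -0.02948564  0.23441039] 84.56089007866372 [-0.83447614 -0.29431957 -0.31487673]
coltop 771 (array([131. ,  85.3]), array([20.4, 13.6]), 89.77) 0.1979 0.19982394136359158
base 2037 (array([130.6,  85.1]), array([59.4, 60.3]), 0.82) 0.0509 0.05455600014210138
dial 1193 (array([131.1,   0.5]), array([36.3, 16.4]), 89.9) 0.1414 0.1538626328896414
arm 695 (array([130.6,  47.6]), array([44.7, 23.6]), 89.83) 0.1274 0.13444237928569924
dial lat [-0.01745762  0.02013716] along [0.12303417 0.13852721] zmax 0.4020352392438539
```

View pics/w26.png

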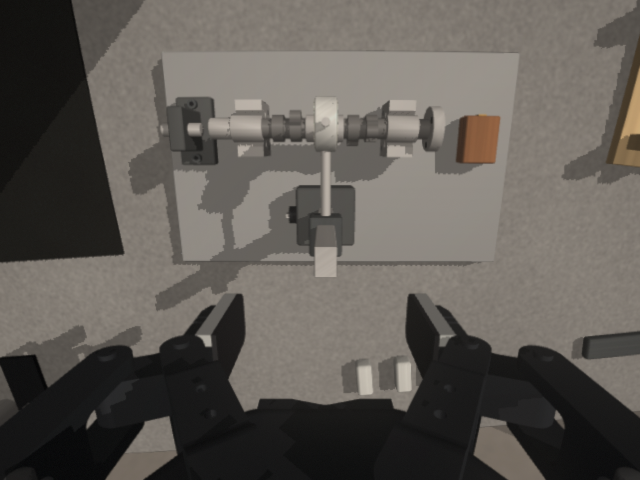

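move_arm(plan=[[0,0,-0.05,0,0,0,0.6],[0,0,-0.05,0,0,0,0.6],[0,0,-0.03,0,0,0,0.6],[0,0,0,0,0,0,0.6],[0,0,0,0,0,0,0.6]])

```text
t: 42.55
ee_pos: [0.6165, -0.0293, 0.3585]
orientation: [-0.149, -3.135, -0.001]
force: [0.1, -0.5, -1.1]
opening: 0.0682
```

```bash
python3 - <<'E'
from h import *
setup('w27.png')
im,d=save('side','side4.png'); cv2.imwrite('pics/side4c.png',cv2.resize(im[150:350,180:440,::-1],None,fx=3,fy=3,interpolation=cv2.INTER_CUBIC))
o=telemetry.get_obs();print(o['t'])
im,d=save('top','top4.png');P=cloud('top',d)
for t in ['case','oiler']:
    for r in models.cut_out('top',t)[:1]:
        w=P[r['pixels']]; print(t,r['conf'],np.median(w,0).round(3),mrect(w[w[:,2]>.035]))
E
```

```text
[ 0.61649284 -0.02931914  0.35851843] 84.55376567092567 [ 0.0803158  -0.49458418 -1.09410996]
pin 68 lat [-0.0045  0.0064] 0.0009 top 0.071
nose 158 lat [-0.0079  0.0077] -0.0001 top 0.0744
j1 195 lat [-0.0102  0.0102] 0.0 top 0.0766
mid 159 lat [-0.0101  0.0102] 0.0001 top 0.0767
j2 328 lat [-0.0091  0.01  ] 0.0004 top 0.0765
flange 304 lat [-0.0173  0.0183] 0.0005 top 0.0843
shaft ext 0.026216147186283806 0.2336238384771547
pin ext 0.017258245317619863
S1 (array([526.3, -89.8]), array([24. , 47.6]), 84.76) along [0.0492 0.0731] lat [-0.0238  0.0237]
S2 (array([540.5,  54.4]), array([37.7, 48.9]), 84.52) along [0.1879 0.2236] lat [-0.024   0.0247]
42.65
case 0.7 [0.585 0.095 0.021] (array([528. ,  87.3]), array([153. ,  92.7]), 39.04)
oiler 0.64 [0.519 0.497 0.073] (array([493.3, 301. ]), array([454.8,  40.7]), 82.44)
```

View pics/side4c.png

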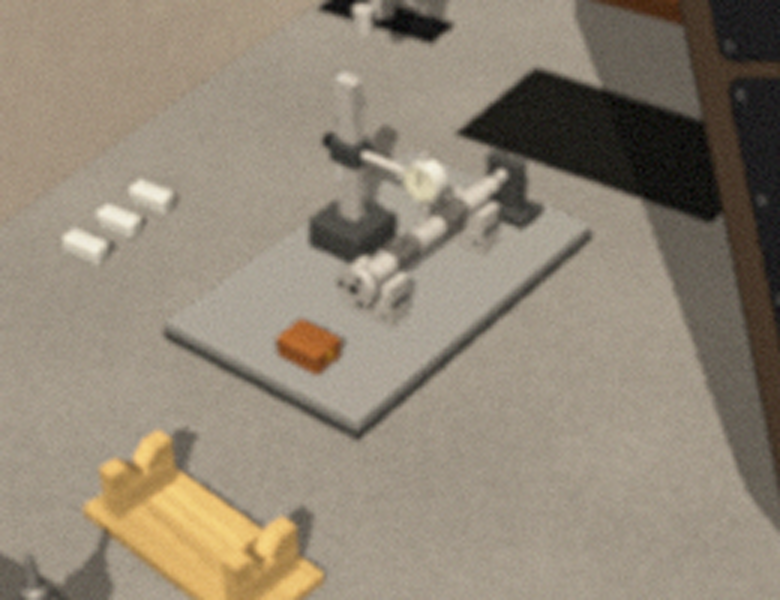

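View pics/w27.png

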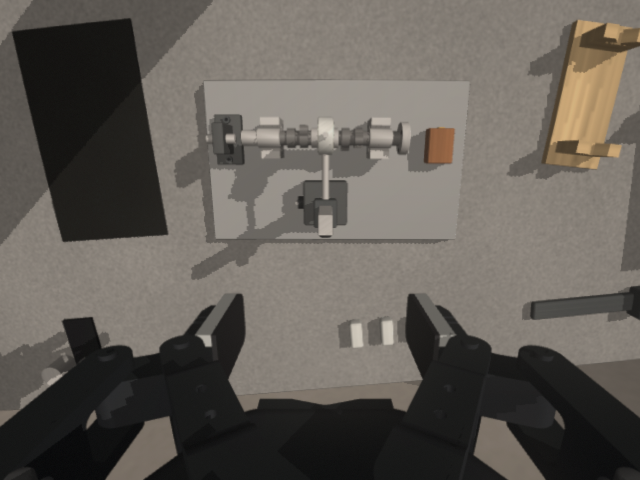

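```bash
python3 - <<'E'
from h import *
q=np.load('w27_P.npy').reshape(-1,3); w=q[(q[:,2]>.036)&(q[:,2]<.046)&(abs(q[:,1]-.133)<.035)&(abs(q[:,0]-.556)<.05)]; print('case',mrect(w))
print(telemetry.get_obs()['qd'].round(3)); print(ticket.sign_off())
E
```

```text
case (array([555.5, 132.9]), array([35. , 46.6]), 84.23)
[-0.    -0.003 -0.006  0.001  0.001  0.   ]
the job is handed in; nothing more can be done
None
```

The job is handed in, at about 43 s on the robot's clock. In the last pictures the setup matches the task; no verdict came back with the hand-in.

**V-blocks:** both stand upright on the plate, within about 1 mm of the pin line and about 140 mm apart, one under each end journal.

**Camshaft:** it lies level in both Vs with its nose towards the stop. The nose is about 8–9 mm short of the pin and about 1 mm off its axis.

**Dial gauge:** it stands upright behind the shaft, between the blocks. By camera, the foot sits within about 0.5 mm of the shaft's axis and about 1 mm from the middle of the middle journal. I could not read the plunger's travel; its pressing on the journal is inferred from the foot's position and the base sitting on the plate.

**Bystanders:** the slip-gauge case is where it was (under 1 mm difference, wrist camera). The oil bottle reads the same in the top camera, within about 2 mm.

**Checks that disagreed:**
- **First grasp missed:** the first try at a V-block closed just above it without touching it. The fingertips really sit about 30 mm above the reported TCP. I measured this offset and used it for every later grasp.
- **Top-camera case position:** the last top-camera outline of the case was badly wrong, probably because the arm was in the way, so I used the wrist camera for the case instead.

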